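# Fetch the sample cup from behind the things on the supply tray

## Robot

A 6-joint arm with a two-finger parallel gripper is mounted at the origin on a cart in front of the work surface, level with it; the furniture and walls round the work are solid. World frame = base frame: x ahead of the robot, y to its left, z up, the work surface at z = 0. Lengths are in m, angles in degrees, forces in N, time in s.
With the tool pointing down it reaches from about 0.35 to 0.875 m from the base axis. Payload 15.5 kg.
Tool frame: the origin (TCP) lies between the finger pads; the fingertips stand ctrl.nose_length ahead of it and the grasp point (between the pads) lies 8 mm behind it (ctrl.nose_length is the distance from the TCP to the fingertips, in m); z points along the fingers, y is the direction in which the jaws open and shut (so a half turn about z gives the same grasp; the last joint's range is limited). The gripper opens to 85 mm and grips with 20 to 120 N. Pads are 22 mm wide; open, the fingers measure 114 mm over their backs; the gripper's body (76 mm by 85 mm) begins 54 mm behind the grasp point. The pads swing forward as they close: fully open they stand 13 mm farther back than shut.
Start: joints at [57.725, 28.281, 77.091, -0, 74.628, -5.472], TCP at [0.282, 0.558, 0.242] pointing down, gripper open.
Joint ranges: [-166.48, 166.48], [-47.26, 123.95], [12.59, 153.08], [-70.14, 250.14], [6.76, 159.57], [-176.63, 176.63]. Speed limits (degrees/s): [108.29, 108.29, 147.25, 172.46, 172.46, 172.46].

## Interface

Orientations are given as [roll, pitch, yaw] about the fixed x, y, z axes, in that order (R = Rz(yaw) Ry(pitch) Rx(roll)).
In Python, from bench import monitor, cams, ctrl gives the robot as it stands.
- The arm moves only by the tool apply_moves, never from a script. Its argument "series" is one flat list of numbers, 5 for each row, row after row: the shift along the world's x, y, z in mm, then the turn about the world's z in rad, then the gripper command: -1 is fully open, 1 is shut, values between are in proportion. A call has exactly 10 rows; each row shifts and turns the pose as measured when the row begins; what a row does not reach is not made up. A row lasts 1/12 s, in which the tool goes at most 41.7 mm and 7.16 degrees, less where a joint would pass 70% of its speed; a pose out of reach is approached as far as the arm can. A call with a gripper value outside its range is refused whole. The fingers move at their own pace and stop on an object; "grip_force" is the grip in N (left out, the last holds). Time passes only in rows, so rows that do not move let the fingers close, or fill a call up. It gives the time, the measured TCP pose, the force and the opening at its end, in the units of the state.
- monitor.get_obs(): the state, without advancing time (a new reading comes with each control period).
- cams.camera(name): name is "scene" or "top" or "wrist"; returns a dict with "image" (420x560x3 uint8, red, green, blue), "fx", "fy", "cx", "cy" (pixels), "rvec" (rotation vector, rad) and "tvec" (3), from world to camera coordinates, as OpenCV has them. Camera axes: x right, y down, z forward; pixel columns grow to the right and rows downward; lengths in m; the calibration is good to about 2 mm. A picture is of the moment at which its call begins. There is no depth.
- ctrl.job_done(): hands the job in, once; it reports no verdict.
The state is a dict: "t": time; "joint_pos": joint angles; "qvel": joint speeds; "joint_efforts": joint torques, N m; "eef_pos": TCP position; "orientation": TCP orientation; "wrist_force": force on the tool from outside, world axes, zero at the start; "torque": the same for the moment, N m; "opening": opening from 0.0 (shut) to 1.0 (fully open).
Only numpy, scipy, OpenCV 4.12 (cv2) and the standard library are available. Lean on these libraries where they do the work, as an engineer would, in place of code of your own. Each camera call takes 0.05 s, during which the arm holds its last target.

## Task

The cup of sample tubes is hemmed in at the back of the white supply tray: first move the needle carton, the clock and the stapler out of the way onto the flat grey pad, all three, then stand the cup upright on the middle of the round steel stand. After that put the carton, the clock and the stapler each back where it stood on the tray, upright and turned as before. Keep the cup upright and leave the kidney dish and the ampoule alone.

Things in the scene. Friction and masses are not known exactly. Their poses are not given: they have to be found in the camera images.
- tray: White tray fixed to the desk on the right: floor 200 (x, away from robot) x 380 mm (y), floor top 4 mm above the desk; 35 mm high upstand along the far edge, inner face x = +94; end rims 10 mm high. Origin: centre of underside. Carton, clock, stapler stand, in random order, near tray (x -35, y 0), (50, 103), (50, -103) mm, y along tray y; cup near (60, 0), 10 mm off the upstand.
- pad: Plain grey flat plastic pad fixed on the desk on the left: 270 (x, away from robot) x 180 mm (y), 18 mm thick (top 18 mm above the desk): the parking place. A parked thing stands upright with its origin over the pad. Origin: centre of underside. The three things fit in a row along pad x at 85 mm spacing, each with its y along pad y.
- stand: Round flat steel disc, 84 mm across, 18 mm high, fixed to the desk between tray and pad. Origin: centre of its underside; z up.
- carton: Open orange-and-white cardboard carton of needles, rigid, 70 mm (its x, the grasp width) by 100 mm (its y), side walls 88 mm high, 109 mm with the open flaps, about 0.12 kg. Flaps do not move. Grasp across x at 55 to 70 mm above its base. Origin: centre of the underside; z up.
- clock: Black desk clock with a display on its -x face, 40 mm (its x, the grasp width) by 136 mm (its y) by 93 mm high, about 0.21 kg. Grasp across x at 55 to 70 mm above its base. Origin: centre of the underside; z up. Its button bar does not move.
- stapler: Dark desk stapler lying on its base, base plate 36 mm (its x) by 130 mm (its y) and 8 mm thick, upper arm 26 mm wide (x) between 26 and 43 mm above its base, 43 mm high, about 0.19 kg, arm does not move. Grasp the arm across x, at about 33 mm above its base, at mid-length. Origin: centre of the underside; z up.
- cup: Clear round cup holding pink-capped tubes (fixed in it), 49 mm across and 54 mm high, 66 mm with the tubes, about 0.05 kg. Grasp across the walls at about 40 mm above its base; along the tray's y once its neighbours are gone. Origin: centre of the underside; z up.
- dish: Bystander: kidney-shaped metal dish, 102 x 200 mm, 40 mm high, loose, behind the tray. Origin: centre of the underside.
- ampoule: Bystander: small plastic ampoule standing upright, 18 x 21 mm, 61 mm high, loose, behind the steel stand. Origin: centre of the underside.
Mind the look-alikes: they are no part of the job. Of the things that look like the cup, take the one that is farthest to the robot's right at the start.

How it is judged (in metres and radians):
On the way, in this order (a step that is already met when the one before it is completed fails the run):
1. carton, clock and stapler all stand upright on the pad together, the cup not yet moved more than 20 mm (x of carton in the frame of pad between -0.13 and 0.13 m and y of carton in the frame of pad between -0.085 and 0.085 m and z of carton in the frame of pad between 0.014 and 0.023 m and angle between each of carton, clock, stapler's own z axis and vertical below 0.1 rad and x of clock in the frame of pad between -0.13 and 0.13 m and y of clock in the frame of pad between -0.085 and 0.085 m and z of clock in the frame of pad between 0.014 and 0.023 m and x of stapler in the frame of pad between -0.13 and 0.13 m and y of stapler in the frame of pad between -0.085 and 0.085 m and z of stapler in the frame of pad between 0.014 and 0.023 m and distance of cup from where it was at the start of the episode below 0.02 m), for 0.2 s.
2. the cup stands upright on the middle of the stand while the three things are still on the pad (horizontal distance between cup and stand below 0.012 m and z of cup in the frame of stand between 0.014 and 0.023 m and angle between each of cup, carton, clock, stapler's own z axis and vertical below 0.1 rad and linear speed of cup below 0.02 m/s and contact force between cup and the fingers below 0.05 N and x of carton in the frame of pad between -0.13 and 0.13 m and y of carton in the frame of pad between -0.085 and 0.085 m and z of carton in the frame of pad between 0.014 and 0.023 m and x of clock in the frame of pad between -0.13 and 0.13 m and y of clock in the frame of pad between -0.085 and 0.085 m and z of clock in the frame of pad between 0.014 and 0.023 m and x of stapler in the frame of pad between -0.13 and 0.13 m and y of stapler in the frame of pad between -0.085 and 0.085 m and z of stapler in the frame of pad between 0.014 and 0.023 m), for 0.2 s.
At the end, for the whole second after the job is handed in: The cup stands upright on the stand, its centre within 12 mm of the stand's; carton, clock and stapler are each within 15 mm of where they stood at the start, upright and square with the tray within 0.2 rad; all released and at rest (horizontal distance between cup and stand below 0.012 m and z of cup in the frame of stand between 0.014 and 0.023 m and angle between each of cup, carton, clock, stapler's own z axis and vertical below 0.1 rad and distance of each of carton, clock, stapler from where it was at the start of the episode below 0.015 m and angle between the x axis of each of carton, clock, stapler and the x axis of tray, either way round below 0.2 rad and linear speed of each of carton, clock, stapler, cup below 0.02 m/s); the robot touches nothing.
It fails at once if the kidney dish moved more than 30 mm (distance of dish from where it was at the start of the episode above 0.03 m).
It fails at once if the ampoule moved more than 30 mm or fell over (distance of ampoule from where it was at the start of the episode above 0.03 m or angle between ampoule's own z axis and vertical above 0.5 rad).
It fails at once if the cup tipped by more than 30 degrees (angle between cup's own z axis and vertical above 0.52 rad).
It also fails if it takes over 144 s, if anything falls off the work surface, if the arm or the gripper's body presses on something with over 40 N, if the wrist force passes 120 N, or if a joint passes its speed limit or range.

## Working session

There is one attempt and no reset: what is moved stays moved. The work goes in short steps, Python scripts to look and compute and a tool call to move; the robot and the scene stay as the last step left them, time stands still between calls to the robot, and variables do not carry over. Pictures are saved under pics/ and viewed, and the job is handed in when it is done.

Besides the shell and the picture viewer there is one more tool, called after "Call:" in YAML: its name, and indented under it one key for each argument. apply_moves: Moves the arm, as the interface text tells. Its arguments: {"type":"object","properties":{"series":{"type":"array","items":{"type":"number"}},"grip_force":{"type":"number"}},"required":["series"]}

```bash
ls; mkdir -p pics
python3 - <<'E'
from bench import monitor, cams, ctrl
import cv2, numpy as np
print(monitor.get_obs()); print(ctrl.nose_length)
for n in ["scene","top","wrist"]:
    c=cams.camera(n); cv2.imwrite(f"pics/{n}0.png",c["image"][:,:,::-1])
    R=cv2.Rodrigues(np.array(c["rvec"]))[0]; print(n,c["fx"],c["fy"],c["cx"],c["cy"],c["rvec"],c["tvec"],-R.T@np.array(c["tvec"]).ravel())
E
```

```text
pics
{'t': 0.0, 'joint_pos': array([ 5.77257105e+01,  2.83151452e+01,  7.71286932e+01, -1.04819043e-03,
        7.46279300e+01, -5.47184832e+00]), 'qvel': array([-0.06895828,  0.05123712,  0.07976715,  0.02422635, -0.00718   ,
       -0.02939462]), 'joint_efforts': array([ 5.86415015e-03, -8.82172108e+01, -3.83861732e+01,  2.55946952e-04,
        1.03676162e-02, -4.82487735e-05]), 'eef_pos': array([0.28163338, 0.55754829, 0.24168818]), 'orientation': array([-1.79928462e+02, -5.83785319e-03,  1.53197834e+02]), 'wrist_force': array([ 0.06520201, -0.05767413,  0.25352779]), 'torque': array([-0.01230349,  0.0193555 , -0.0087818 ]), 'opening': 1.003952526415625}
0.011
scene 475.21151137809557 475.21151137809557 277.00286934574024 218.5432745224808 [ 1.98141341 -0.69334513  0.38778186] [-0.49135682  0.21662919  0.79653915] [ 0.02915466 -0.7747459   0.56723289]
top 423.28397935514454 423.28397935514454 285.42131566094224 214.54758662678333 [ 2.20569953 -2.15595831  0.0992391 ] [-0.02107211  0.6090832   1.21979594] [ 5.03788046e-01 -7.58364118e-04  1.26709334e+00]
wrist 298.7589154815391 298.7589154815391 277.0072902213584 207.71112921416872 [-2.45116496 -1.50836693 -0.2253534 ] [-0.62283117 -0.03947384  0.37934042] [0.21506243 0.58965473 0.37340521]
```

View pics/top0.png

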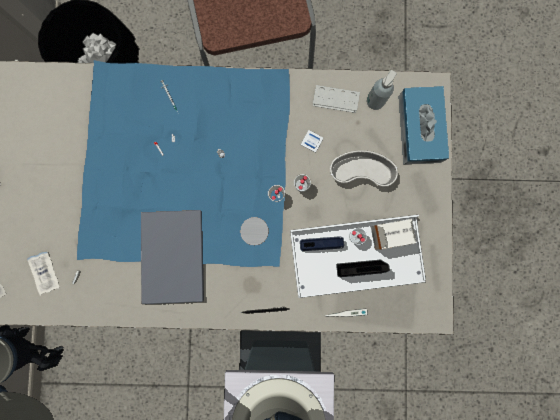

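View pics/scene0.png

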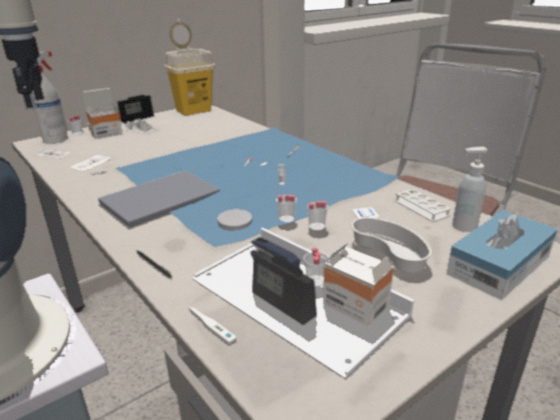

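View pics/wrist0.png

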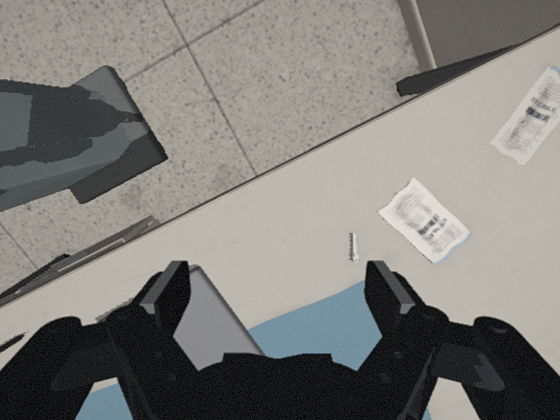

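The top view shows the tray at right with three cups: (277,194), (302,184) and (358,237). The cup at (358,237) is the one wanted, since it is farthest to the robot's right and stands on the tray. The clock is at (362,268), the stapler at (321,243), the carton at (395,234), the pad at (172,257) and the stand at (254,231). I'll enlarge this area to confirm and to take pixel positions.

Run:
```python
import cv2
a=cv2.imread("pics/top0.png")
cv2.imwrite("pics/c1.png",cv2.resize(a[205:305,283:433],None,fx=5.3,fy=5.3,interpolation=cv2.INTER_CUBIC))
cv2.imwrite("pics/c2.png",cv2.resize(a[175:310,130:290],None,fx=4.4,fy=4.4,interpolation=cv2.INTER_CUBIC))
b=cv2.imread("pics/scene0.png")
cv2.imwrite("pics/c3.png",cv2.resize(b[170:370,180:440],None,fx=3,fy=3,interpolation=cv2.INTER_CUBIC))
```

```text
(no output)
```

View pics/c1.png

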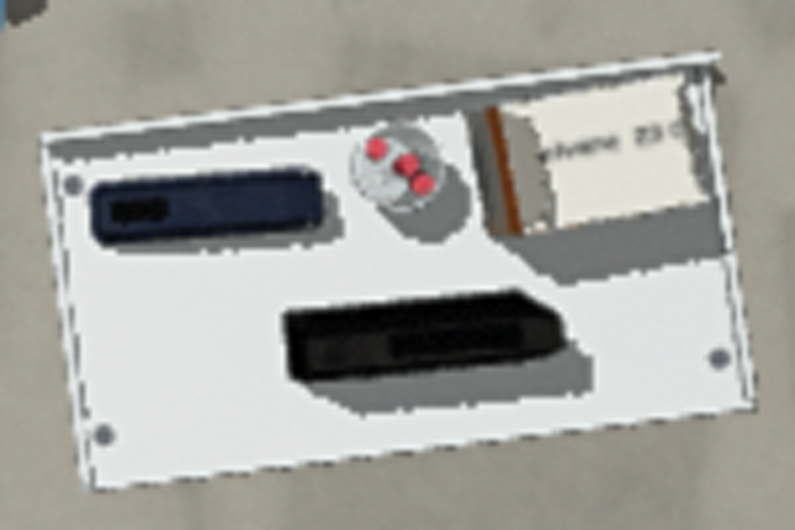

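View pics/c2.png

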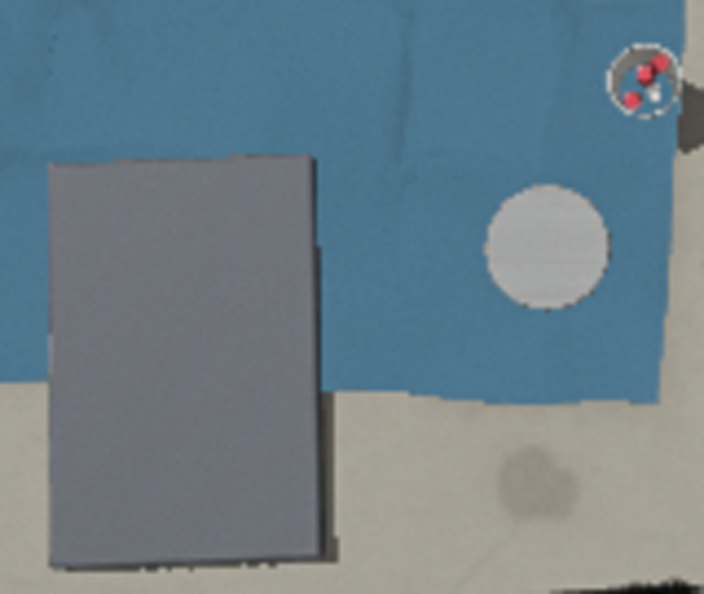

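View pics/c3.png

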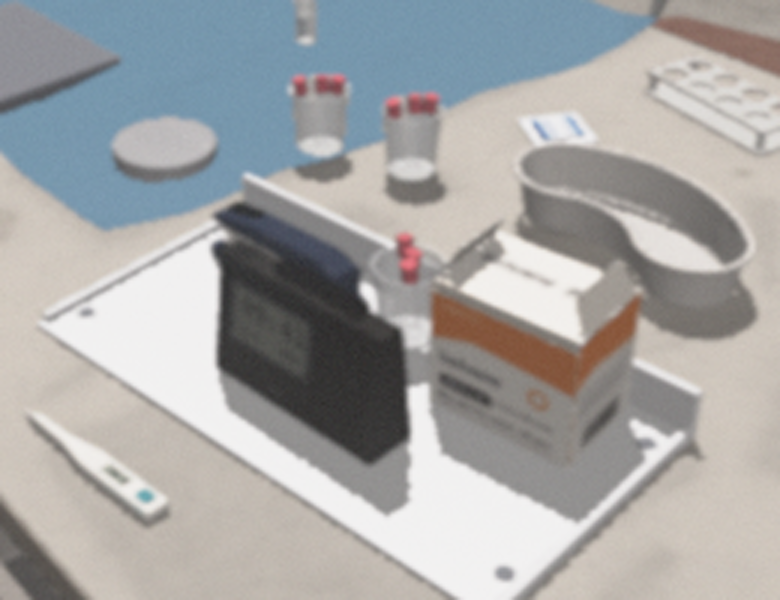

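```bash
cat > h.py <<'E'
from bench import monitor, cams, ctrl
import cv2, numpy as np, pickle
def snap(n,f):
    c=cams.camera(n); cv2.imwrite(f"pics/{f}.png",c["image"][:,:,::-1]); pickle.dump(c,open(f"pics/{f}.pkl","wb")); return c
def load(f): return pickle.load(open(f"pics/{f}.pkl","rb"))
def ray(c,p,z):
    p=np.atleast_2d(p).astype(float); R=cv2.Rodrigues(np.array(c["rvec"]))[0]; t=np.array(c["tvec"]).ravel()
    d=np.c_[(p[:,0]-c["cx"])/c["fx"],(p[:,1]-c["cy"])/c["fy"],np.ones(len(p))]@R; o=-R.T@t
    s=(z-o[2])/d[:,2]; return o+d*s[:,None]
def proj(c,X):
    K=np.array([[c["fx"],0,c["cx"]],[0,c["fy"],c["cy"]],[0,0,1]])
    return cv2.projectPoints(np.atleast_2d(X).astype(float),np.array(c["rvec"]),np.array(c["tvec"]),K,None)[0][:,0]
def box(c,img,x,y,yaw,z0,dx,dy,h,s=1,o=(0,0),col=(0,255,0)):
    a=np.radians(yaw); R=np.array([[np.cos(a),-np.sin(a)],[np.sin(a),np.cos(a)]])
    q=np.array([[-dx,-dy],[dx,-dy],[dx,dy],[-dx,dy]])/2@R.T+[x,y]
    lo=proj(c,np.c_[q,np.full(4,z0)]); hi=proj(c,np.c_[q,np.full(4,z0+h)])
    f=lambda p:tuple(int(v) for v in np.round((p-np.array(o)+.5)*s))
    for i in range(4):
        cv2.line(img,f(lo[i]),f(lo[(i+1)%4]),col,1);cv2.line(img,f(hi[i]),f(hi[(i+1)%4]),col,1);cv2.line(img,f(lo[i]),f(hi[i]),col,1)
E
python3 - <<'E'
from h import *
T=snap("top","t1"); S=snap("scene","s1")
t=lambda L:np.array(L)/5.3+np.array([283,205])-.4
u=lambda L:np.array(L)/4.4+np.array([130,175])-.4
s=lambda L:np.array(L)/3+np.array([180,170])-.33
print("screws top",ray(T,t([(73,185),(104,435),(719,358)]),.004).round(4))
print("screws scene",ray(S,s([(86,312),(505,573)]),.004).round(4))
print("tray near corners",ray(T,t([(92,490),(752,408)]),.006).round(4), ray(T,t([(42,135),(717,53)]),.035).round(4))
print("pad",ray(T,u([(50,163),(312,156),(322,555),(50,567)]),.018).round(4), ray(T,u([(50,163),(312,156),(322,555),(50,567)]),.018).mean(0))
print("stand",ray(T,u([(547,247)]),.018).round(4), ray(S,s([(164,143)]),.018))
print("stapler",ray(T,t([(207,207)]),.045).round(4))
print("clock",ray(T,t([(422,336)]),.095).round(4), "cup",ray(T,t([(396,168)]),.058),"carton", ray(T,t([(600,155)]),.1))
E
```

```text
screws top [[ 0.5374 -0.0416  0.004 ]
 [ 0.3987 -0.0617  0.004 ]
 [ 0.4489 -0.4052  0.004 ]]
screws scene [[ 0.3997 -0.0602  0.004 ]
 [ 0.4497 -0.4054  0.004 ]]
tray near corners [[ 0.3685 -0.0555  0.006 ]
 [ 0.4217 -0.4229  0.006 ]] [[ 0.5636 -0.023   0.035 ]
 [ 0.6174 -0.3949  0.035 ]]
pad [[0.6088 0.4199 0.018 ]
 [0.6176 0.2444 0.018 ]
 [0.3531 0.2273 0.018 ]
 [0.3414 0.4062 0.018 ]] [0.4802389 0.3244512 0.018    ]
stand [[0.56   0.0846 0.018 ]] [[0.5590183  0.08319714 0.018     ]]
stapler [[ 0.526  -0.1134  0.045 ]]
clock [[ 0.4608 -0.2215  0.095 ]] cup [[ 0.54905488 -0.21382764  0.058     ]] carton [[ 0.55667208 -0.31277237  0.1       ]]
```

```bash
cat > ov.py <<'E'
from h import *
def overlay(P,tag):
    for n,f,(x0,y0,w,h),s in [("t1",tag+"t",(283,205,150,100),5),("s1",tag+"s",(180,170,260,200),3)]:
        c=load(n); a=cv2.imread(f"pics/{n}.png")[y0:y0+h,x0:x0+w]; a=cv2.resize(a,None,fx=s,fy=s,interpolation=cv2.INTER_CUBIC)
        for p,col in zip(P,[(0,255,0),(0,255,255),(255,0,255),(255,255,0),(0,128,255)]): box(c,a,*p,s=s,o=(x0,y0),col=col)
        cv2.imwrite(f"pics/{f}.png",a)
E
python3 - <<'E'
from ov import *
a=np.radians(8.3);R=np.array([[np.cos(a),-np.sin(a)],[np.sin(a),np.cos(a)]]);c=np.array([.493,-.224])
g=lambda x,y:tuple(c+R@[x,y])
for q in [(-.035,0),(.05,.103),(.05,-.103),(.06,0)]: print(g(*q))
overlay([(*g(-.035,0),8.3,.004,.04,.136,.093),(*g(.05,.103),8.3,.004,.036,.13,.008),(*g(.05,.103),8.3,.030,.026,.13,.017),(*g(.05,-.103),8.3,.004,.07,.1,.088),(*g(-.003,0),8.3,.00,.194,.38,.004)],"o1")
E
```

```text
(np.float64(0.45836659738258606), np.float64(-0.22905246703503407))
(np.float64(0.5276076007503482), np.float64(-0.11486103367584749))
(np.float64(0.5573449781565487), np.float64(-0.31870334622405516))
(np.float64(0.5523715473441382), np.float64(-0.2153386279399416))
```

View pics/o1t.png

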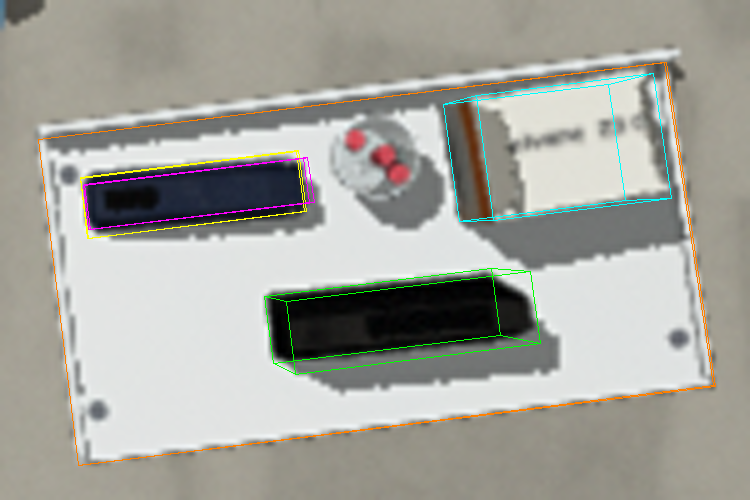

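View pics/o1s.png

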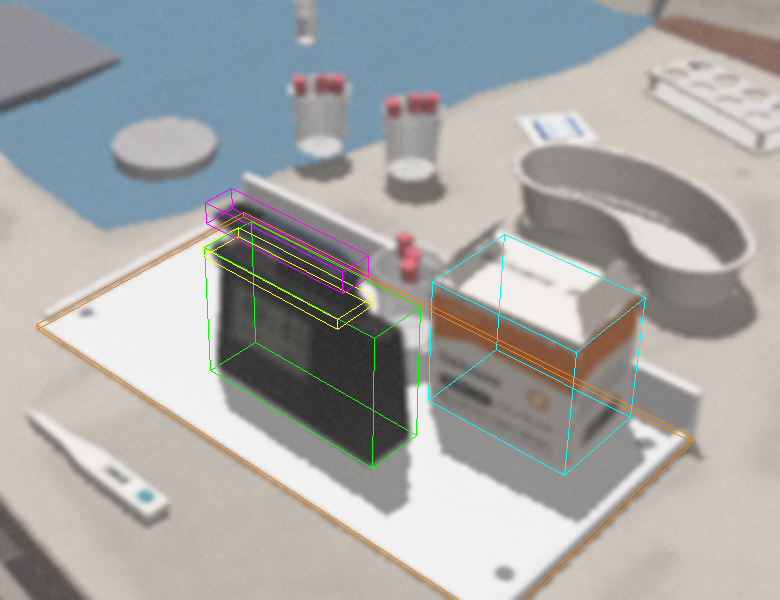

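Call:
apply_moves:
  series: [9,-39,0,-0.05,-1,9,-39,0,-0.05,-1,9,-39,0,-0.05,-1,9,-39,0,-0.05,-1,9,-39,0,-0.05,-1,9,-39,0,-0.05,-1,9,-39,0,-0.05,-1,9,-39,0,-0.05,-1,9,-39,0,-0.05,-1,9,-39,0,-0.05,-1]
  grip_force: 40

```text
t: 1.08
eef_pos: [0.3695, 0.1586, 0.2409]
orientation: [179.8, -0.0, 123.9]
wrist_force: [2.0, -0.0, -0.1]
opening: 0.999
```

Call:
apply_moves:
  series: [9,-39,0,-0.05,-1,9,-39,0,-0.05,-1,9,-39,0,-0.05,-1,9,-39,0,-0.05,-1,9,-39,0,-0.05,-1,9,-39,0,-0.05,-1,9,-39,0,-0.05,-1,9,-39,0,-0.05,-1,9,-39,0,-0.05,-1,9,-30,0,-0.03,-1]

```text
t: 1.92
eef_pos: [0.4578, -0.2416, 0.2427]
orientation: [179.5, 0.1, 94.8]
wrist_force: [1.3, 1.3, -0.1]
opening: 0.998
```

Run:
```python
from h import *
o=monitor.get_obs(); print(o["eef_pos"],o["orientation"]); snap("wrist","w1")
```

```text
[ 0.45783109 -0.24156333  0.24267352] [1.79521535e+02 1.40035299e-01 9.47793324e+01]
```

View pics/w1.png

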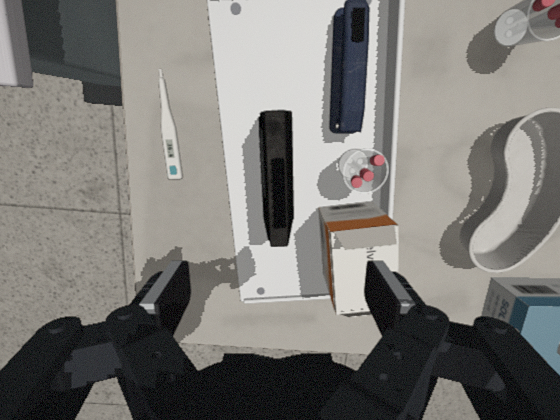

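Run:
```python
from h import *
c=load("w1")
P=ray(c,[(276.5,112),(278,244)],.097); print("clock",P, P.mean(0), np.degrees(np.arctan2(-(P[0]-P[1])[0],(P[0]-P[1])[1])))
P=ray(c,[(357,1),(349.5,131)],.045); print("stap arm",P,np.degrees(np.arctan2(-(P[0]-P[1])[0],(P[0]-P[1])[1])))
P=ray(c,[(364,170)],.058); print("cup",P)
P=ray(c,[(320,206),(390,208),(333,312),(398,312)],.092); print("carton",P,P.mean(0))
a=cv2.imread("pics/w1.png")[0:330,100:450]; a=cv2.resize(a,None,fx=1.8,fy=1.8,interpolation=cv2.INTER_CUBIC)
for p,col in [((.46,-.227,7,.004,.04,.136,.093),(0,255,0)),((.5276,-.1135,5.5,.004,.036,.13,.008),(0,255,255)),((.5276,-.1135,5.5,.03,.026,.13,.017),(255,0,255)),((.557,-.318,8.3,.004,.07,.1,.088),(255,255,0)),((.5515,-.214,8,.004,.049,.049,.054),(0,0,255))]:
    box(c,a,*p,s=1.8,o=(100,0),col=col)
cv2.imwrite("pics/w1o.png",a)
```

```text
clock [[ 0.45241978 -0.16583806  0.097     ]
 [ 0.46444995 -0.29217386  0.097     ]] [ 0.45843486 -0.22900596  0.097     ] 5.43951901127837
stap arm [[ 0.5206786  -0.05876635  0.045     ]
 [ 0.53218163 -0.17813891  0.045     ]] 5.504165458260107
cup [[ 0.55071952 -0.21650153  0.058     ]]
carton [[ 0.50262346 -0.25037002  0.092     ]
 [ 0.57220186 -0.24679797  0.092     ]
 [ 0.53255653 -0.37146318  0.092     ]
 [ 0.60484182 -0.3658433   0.092     ]] [ 0.55305592 -0.30861862  0.092     ]
```

View pics/w1o.png

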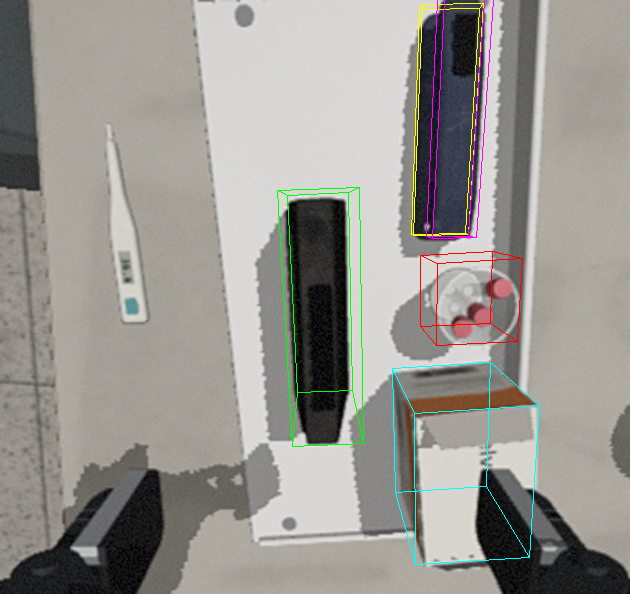

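Call:
apply_moves:
  series: [0,3,-36,0.004,-1,0,3,-36,0.004,-1,0,3,-36,0.004,-1,0,3,-36,0.004,-1,0,1,-25,0.004,-1,0,0,-14,0,-1,0,0,-4,0,-1,0,0,0,0,1,0,0,0,0,1,0,0,0,0,1]

```text
t: 2.8
eef_pos: [0.4619, -0.2385, 0.0509]
orientation: [179.0, 0.7, 95.4]
wrist_force: [-0.3, 0.1, 0.3]
opening: 0.602
```

Call:
apply_moves:
  series: [0,0,0,0,1,0,0,0,0,1,0,0,0,0,1,0,0,0,0,1,0,0,0,0,1,0,0,0,0,1,0,0,0,0,1,0,0,0,0,1,0,0,0,0,1,0,0,0,0,1]

```text
t: 3.63
eef_pos: [0.4638, -0.2398, 0.055]
orientation: [178.7, 0.9, 95.4]
wrist_force: [1.3, 0.0, -1.8]
opening: 0.327
```

Call:
apply_moves:
  series: [0,0,10,0,1,0,0,20,0,1,0,0,20,0,1,0,0,20,0,1,0,0,20,0,1,0,0,15,0,1,0,0,10,0,1,0,0,0,0,1,0,0,0,0,1,0,0,0,0,1]

```text
t: 4.47
eef_pos: [0.4621, -0.2387, 0.1798]
orientation: [178.7, 0.9, 95.4]
wrist_force: [0.6, -0.5, -2.4]
opening: 0.329
```

Run:
```python
from h import *
a=snap("scene","s2")["image"];b=snap("wrist","w2")["image"]
cv2.imwrite("pics/m2.png",np.hstack([cv2.resize(a[130:380,150:450],(400,333)),cv2.resize(b,(400,333))])[:,:,::-1])
```

```text
(no output)
```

View pics/m2.png

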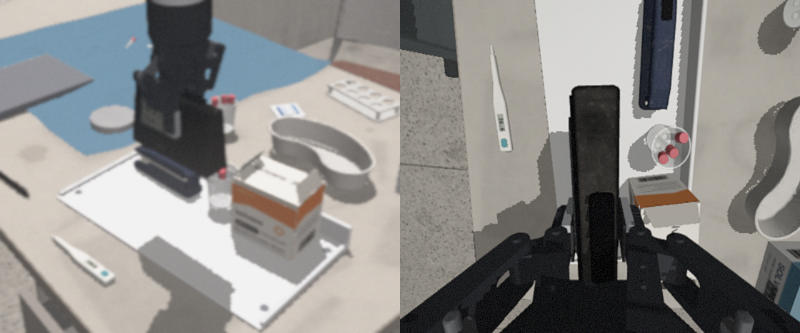

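Call:
apply_moves:
  series: [-3,20,0,-0.0025,1,-5,37,0,-0.0025,1,-5,37,0,-0.0025,1,-5,37,0,-0.0025,1,-5,37,0,-0.0025,1,-5,37,0,-0.0025,1,-5,37,0,-0.0025,1,-5,37,0,-0.0025,1,-5,37,0,-0.0025,1,-5,37,0,-0.0025,1]

```text
t: 5.4
eef_pos: [0.4079, 0.1216, 0.1726]
orientation: [179.3, 0.8, 93.3]
wrist_force: [1.2, 0.1, -1.5]
opening: 0.332
```

Call:
apply_moves:
  series: [-3,37,0,0,1,-3,37,0,0,1,-3,35,0,0,1,-2,28,0,0,1,-1,18,0,0,1,0,8,0,0,1,0,0,0,0,1,0,0,-20,0,1,0,0,-25,0,1,0,0,-15,0,1]

```text
t: 6.23
eef_pos: [0.3908, 0.2977, 0.1079]
orientation: [179.5, 0.8, 93.7]
wrist_force: [-0.9, -0.2, -2.6]
opening: 0.327
```

Call:
apply_moves:
  series: [2,4,-5,0,1,2,4,-5,0,1,1,2,-8,0,1,0,0,-8,0,1,0,0,-6,0,1,0,0,-4,0,1,0,0,-2,0,1,0,0,-1,0,1,0,0,0,0,1,0,0,0,0,1]

```text
t: 7.07
eef_pos: [0.3958, 0.3048, 0.067]
orientation: [179.7, 0.9, 93.6]
wrist_force: [0.7, 0.2, -2.0]
opening: 0.329
```

Call:
apply_moves:
  series: [0,0,-1,0,1,0,0,-1,0,1,0,0,0,0,1,0,0,0,0,1,0,0,0,0,1,0,0,0,0,1,0,0,0,0,1,0,0,0,0,1,0,0,0,0,1,0,0,0,0,1]

```text
t: 7.9
eef_pos: [0.3964, 0.3048, 0.0664]
orientation: [179.5, 0.9, 93.6]
wrist_force: [-0.9, -0.5, 2.0]
opening: 0.331
```

Run:
```python
from h import *
a=snap("scene","s3")["image"];b=snap("wrist","w3")["image"]
cv2.imwrite("pics/m3.png",np.hstack([cv2.resize(a[100:250,60:240],(400,333)),cv2.resize(b,(400,333))])[:,:,::-1])
```

```text
(no output)
```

View pics/m3.png

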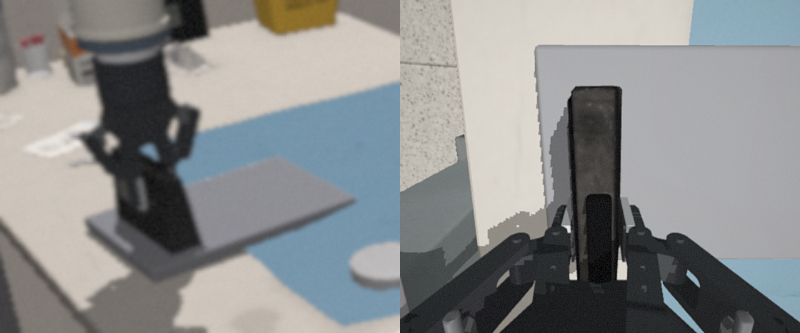

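Call:
apply_moves:
  series: [0,0,0,0,-1,0,0,0,0,-1,0,0,0,0,-1,0,0,0,0,-1,0,0,10,0,-1,0,0,20,0,-1,0,0,30,0,-1,0,0,30,0,-1,0,0,20,0,-1,0,0,10,0,-1]

```text
t: 8.83
eef_pos: [0.3941, 0.3035, 0.1918]
orientation: [179.8, 1.0, 93.6]
wrist_force: [0.9, 0.7, -0.3]
opening: 1.001
```

Run:
```python
from h import *
a=snap("scene","s4")["image"];b=snap("wrist","w4")["image"]
cv2.imwrite("pics/m4.png",np.hstack([cv2.resize(a[100:250,60:240],(400,333)),cv2.resize(b,(400,333))])[:,:,::-1])
```

```text
(no output)
```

View pics/m4.png

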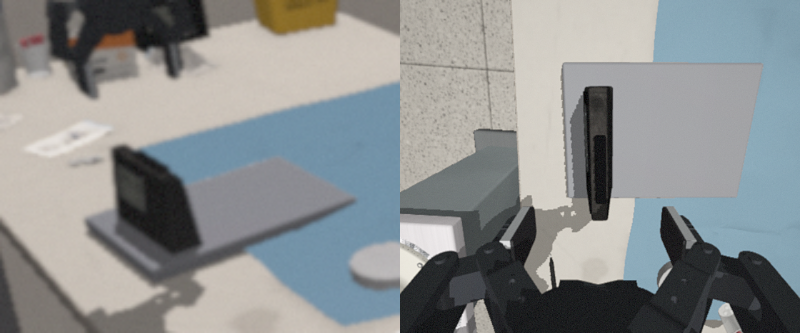

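Call:
apply_moves:
  series: [7,-22,0,0.003,-0.05,12,-37,-2,0.003,-0.05,12,-37,-2,0.003,-0.05,12,-37,-2,0.003,-0.05,12,-37,-2,0.003,-0.05,12,-37,-2,0.003,-0.05,12,-37,-2,0.003,-0.05,12,-37,-2,0.003,-0.05,12,-37,-2,0.003,-0.05,12,-37,-2,0.003,-0.05]

```text
t: 9.77
eef_pos: [0.5066, -0.0612, 0.1702]
orientation: [180.0, 0.8, 96.0]
wrist_force: [1.4, 0.9, -0.1]
opening: 0.526
```

Call:
apply_moves:
  series: [8,-22,0,0,-0.05,6,-14,0,0,-0.05,4,-8,0,0,-0.05,1,-2,0,0,-0.05,0,0,0,0,-0.05,0,0,0,0,-0.05,0,0,0,0,-0.05,0,0,0,0,-0.05,0,0,0,0,-0.05,0,0,0,0,-0.05]

```text
t: 10.6
eef_pos: [0.5244, -0.1122, 0.1666]
orientation: [-179.7, 0.7, 95.8]
wrist_force: [-0.2, -0.6, 0.1]
opening: 0.523
```

Run:
```python
from h import *
o=monitor.get_obs(); print(o["eef_pos"],o["orientation"])
c=snap("wrist","w5")
a=c["image"][:,:,::-1].copy()
# project TCP ground tracks
e=o["eef_pos"]; yw=np.radians(o["orientation"][2]); j=np.array([-np.sin(yw),np.cos(yw),0])
for w in (0,.013,-.013):
    for z in (.047,): 
        p=proj(c,[[e[0],e[1],z]+j*w]); cv2.circle(a,tuple(int(v) for v in p[0]),3,(0,255,0),1); print(p)
cv2.imwrite("pics/w5o.png",a)
```

```text
[ 0.52436032 -0.11217496  0.16664216] [-179.70579088    0.66197151   95.79699639]
[[277.54222542 201.55344884]]
[[262.67820257 201.52964047]]
[[292.41392326 201.5772695 ]]
```

View pics/w5o.png

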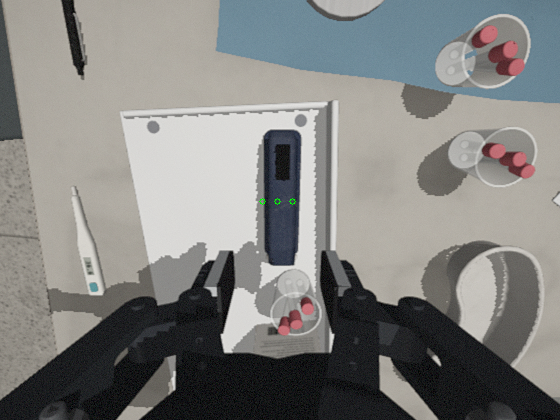

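Call:
apply_moves:
  series: [1,0,-15,0,0.05,1,1,-25,0,0.05,1,1,-25,0,0.05,1,0,-22,0,0.05,0,0,-15,0,0.05,0,0,-8,0,0.05,0,0,-4,0,0.05,0,0,0,0,0.05,0,0,0,0,0.05,0,0,0,0,0.05]

```text
t: 11.48
eef_pos: [0.5305, -0.1089, 0.0515]
orientation: [179.9, 0.8, 95.9]
wrist_force: [-0.4, 0.4, -0.2]
opening: 0.476
```

Run:
```python
from h import *
c=snap("wrist","w6")
```

```text
(no output)
```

View pics/w6.png

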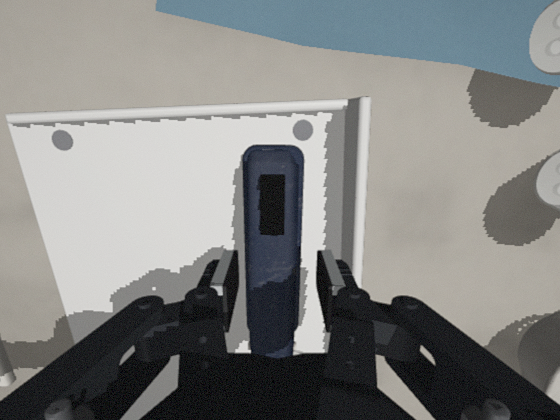

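Call:
apply_moves:
  series: [-1,0,-6,0,0.05,-1,0,-6,0,0.05,0,0,-5,0,0.05,0,0,-2,0,0.05,0,0,0,0,0.05,0,0,0,0,1,0,0,0,0,1,0,0,0,0,1,0,0,0,0,1,0,0,0,0,1]
  grip_force: 50

```text
t: 12.37
eef_pos: [0.5293, -0.1094, 0.0327]
orientation: [179.7, 0.9, 95.9]
wrist_force: [-0.5, 0.5, -2.7]
opening: 0.285
```

Call:
apply_moves:
  series: [0,0,0,0,1,0,0,0,0,1,0,0,10,0,1,0,0,20,0,1,0,0,25,0,1,0,0,20,0,1,0,0,15,0,1,0,0,5,0,1,0,0,0,0,1,0,0,0,0,1]

```text
t: 13.2
eef_pos: [0.5278, -0.1088, 0.1346]
orientation: [179.8, 0.9, 95.9]
wrist_force: [-0.4, -0.3, -1.8]
opening: 0.287
```

Run:
```python
from h import *
a=snap("scene","s7")["image"];b=snap("wrist","w7")["image"]
cv2.imwrite("pics/m7.png",np.hstack([cv2.resize(a[130:380,150:450],(400,333)),cv2.resize(b,(400,333))])[:,:,::-1])
```

```text
(no output)
```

View pics/m7.png

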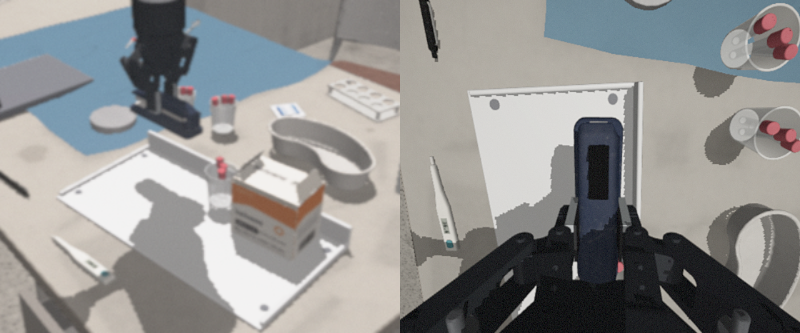

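Call:
apply_moves:
  series: [-2,20,2,-0.004,1,-4,37,0,-0.004,1,-4,37,0,-0.004,1,-4,37,0,-0.004,1,-4,37,0,-0.004,1,-4,37,0,-0.004,1,-4,37,0,-0.004,1,-4,37,0,-0.004,1,-4,37,0,-0.004,1,-4,37,0,-0.004,1]

```text
t: 14.13
eef_pos: [0.4827, 0.2516, 0.1259]
orientation: [-179.3, 1.0, 92.9]
wrist_force: [1.1, 0.5, -2.2]
opening: 0.287
```

Call:
apply_moves:
  series: [0,28,0,0,1,0,20,0,0,1,0,10,-5,0,1,0,3,-15,0,1,0,0,-15,0,1,0,0,-15,0,1,0,0,-8,0,1,0,0,-4,0,1,0,0,0,0,1,0,0,0,0,1]

```text
t: 14.97
eef_pos: [0.4768, 0.3204, 0.0518]
orientation: [-178.7, 1.2, 93.3]
wrist_force: [0.2, -0.1, -1.9]
opening: 0.288
```

Call:
apply_moves:
  series: [1,3,-1,0,1,1,3,-2,0,1,0,0,-1.5,0,1,0,0,-1,0,1,0,0,-0.5,0,1,0,0,0,0,1,0,0,0,0,1,0,0,0,0,1,0,0,0,0,1,0,0,0,0,1]

```text
t: 15.8
eef_pos: [0.4807, 0.3273, 0.048]
orientation: [-178.9, 1.1, 93.3]
wrist_force: [0.5, 0.4, -2.2]
opening: 0.286
```

Call:
apply_moves:
  series: [0,0,-1,0,1,0,0,-1.5,0,1,0,0,-1,0,1,0,0,0,0,1,0,0,0,0,1,0,0,0,0,1,0,0,0,0,1,0,0,0,0,1,0,0,0,0,1,0,0,0,0,1]

```text
t: 16.63
eef_pos: [0.4806, 0.3273, 0.0469]
orientation: [-179.0, 1.1, 93.3]
wrist_force: [-1.0, -0.0, 2.8]
opening: 0.29
```

Call:
apply_moves:
  series: [0,0,0,0,0.05,0,0,0,0,0.05,0,0,0,0,0.05,0,0,0,0,0.05,0,0,10,0,0.05,0,0,20,0,0.05,0,0,30,0,-0.2,0,0,35,0,-1,0,0,30,0,-1,0,0,15,0,-1]

```text
t: 17.47
eef_pos: [0.4777, 0.3256, 0.192]
orientation: [-178.6, 1.2, 93.3]
wrist_force: [0.6, -0.1, -0.2]
opening: 0.985
```

Run:
```python
from h import *
a=snap("scene","s8")["image"];b=snap("wrist","w8")["image"]
cv2.imwrite("pics/m8.png",np.hstack([cv2.resize(a[100:250,60:240],(400,333)),cv2.resize(b,(400,333))])[:,:,::-1])
```

```text
(no output)
```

View pics/m8.png

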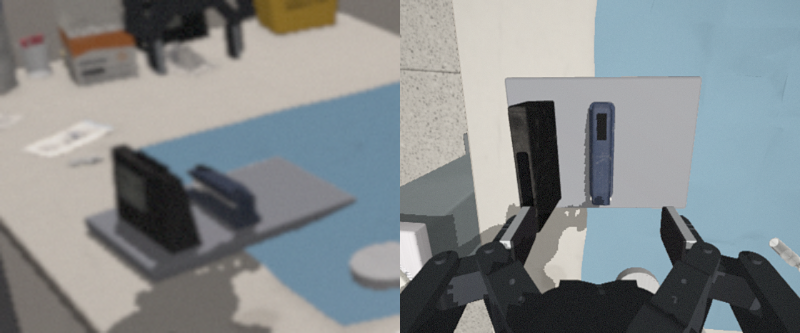

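Call:
apply_moves:
  series: [3,-22,0,0.005,-1,5,-38,0,0.005,-1,5,-38,0,0.005,-1,5,-38,0,0.005,-1,5,-38,0,0.005,-1,5,-38,0,0.005,-1,5,-38,0,0.005,-1,5,-38,0,0.005,-1,5,-38,0,0.005,-1,5,-38,0,0.005,-1]

```text
t: 18.4
eef_pos: [0.5218, -0.0466, 0.1916]
orientation: [-178.7, 1.0, 96.9]
wrist_force: [0.6, -0.1, -0.5]
opening: 0.999
```

Call:
apply_moves:
  series: [5,-38,0,0.004,-1,5,-38,0,0.004,-1,5,-38,0,0.004,-1,5,-38,0,0.004,-1,5,-38,0,0.004,-1,5,-34,0,0.003,-1,4,-24,0,0,-1,2,-12,0,0,-1,0,-4,0,0,-1,0,0,0,0,-1]

```text
t: 19.23
eef_pos: [0.553, -0.3309, 0.1879]
orientation: [-178.3, 0.8, 97.9]
wrist_force: [-0.7, -0.0, -0.1]
opening: 0.997
```

Run:
```python
from h import *
o=monitor.get_obs(); print(o["eef_pos"],o["orientation"])
c=snap("wrist","w9"); a=c["image"][:,:,::-1].copy()
box(c,a,.557,-.318,8.3,.004,.07,.1,.088)
box(c,a,.5515,-.2155,8.3,.004,.049,.049,.054,col=(0,0,255))
cv2.imwrite("pics/w9o.png",a)
```

```text
[ 0.55297647 -0.33093143  0.18787247] [-178.3374915     0.82782631   97.87460414]
```

View pics/w9o.png

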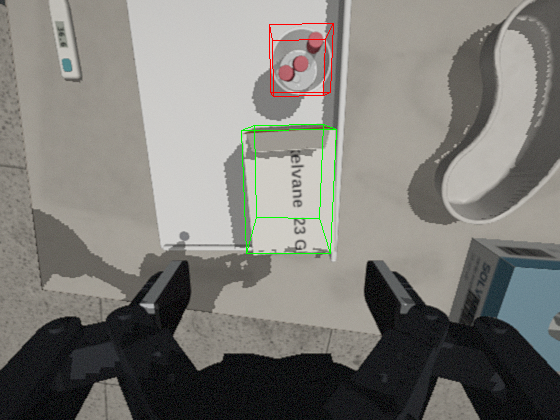

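Call:
apply_moves:
  series: [1,3,-6,0.003,-1,1,3,-10,0.003,-1,1,3,-10,0.002,-1,1,1,-10,0,-1,0,0,-10,0,-1,0,0,-6,0,-1,0,0,-3,0,-1,0,0,0,0,-1,0,0,0,0,-1,0,0,0,0,-1]

```text
t: 20.12
eef_pos: [0.5566, -0.3111, 0.1256]
orientation: [-178.1, 0.6, 98.8]
wrist_force: [-0.1, 0.3, 0.6]
opening: 0.999
```

Run:
```python
from h import *
o=monitor.get_obs(); print(o["eef_pos"],o["orientation"])
c=snap("wrist","w10"); a=c["image"][:,:,::-1].copy()
box(c,a,.557,-.318,8.3,.004,.07,.1,.088)
cv2.imwrite("pics/w10o.png",a)
```

```text
[ 0.55657578 -0.31110401  0.12558028] [-178.14757531    0.58575997   98.78233837]
```

View pics/w10o.png

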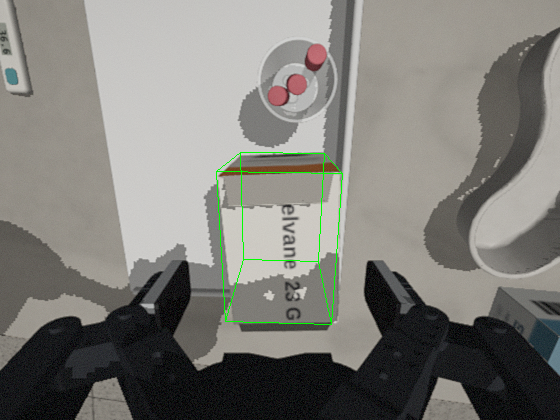

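Call:
apply_moves:
  series: [0,-1,-6,-0.003,-1,0,-2,-12,-0.003,-1,0,-2,-13,0,-1,0,-1,-12,0,-1,0,0,-9,0,-1,0,0,-5,0,-1,0,0,-2,0,-1,0,0,0,0,-1,0,0,0,0,-1,0,0,0,0,-1]

```text
t: 21.0
eef_pos: [0.5568, -0.3187, 0.0616]
orientation: [-178.2, 0.7, 98.3]
wrist_force: [0.3, 0.5, -0.2]
opening: 0.998
```

Call:
apply_moves:
  series: [0,0,-3,0,-1,0,0,-1.5,0,-1,0,0,0,0,-1,0,0,0,0,1,0,0,0,0,1,0,0,0,0,1,0,0,0,0,1,0,0,0,0,1,0,0,0,0,1,0,0,0,0,1]
  grip_force: 40

```text
t: 21.83
eef_pos: [0.5578, -0.3191, 0.0592]
orientation: [-178.4, 0.8, 98.3]
wrist_force: [0.1, 1.1, -1.5]
opening: 0.829
```

Call:
apply_moves:
  series: [0,0,6,0,1,0,0,12,0,1,0,0,18,0,1,0,0,20,0,1,0,0,20,0,1,0,0,15,0,1,0,0,8,0,1,0,0,0,0,1,0,0,0,0,1,0,0,0,0,1]

```text
t: 22.67
eef_pos: [0.5571, -0.3186, 0.1682]
orientation: [-178.4, 0.9, 98.3]
wrist_force: [0.1, -0.6, -1.2]
opening: 0.832
```

Run:
```python
from h import *
a=snap("scene","s11")["image"];b=snap("wrist","w11")["image"]
cv2.imwrite("pics/m11.png",np.hstack([cv2.resize(a[130:380,150:450],(400,333)),cv2.resize(b,(400,333))])[:,:,::-1])
```

```text
(no output)
```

View pics/m11.png

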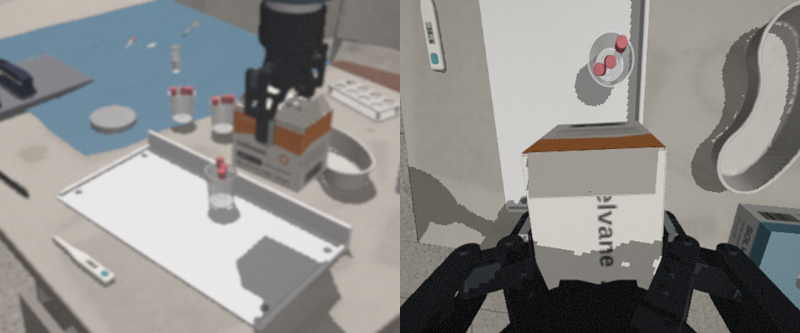

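Call:
apply_moves:
  series: [1,22,2,-0.005,1,1,38,0,-0.005,1,1,38,0,-0.005,1,1,38,0,-0.005,1,1,38,0,-0.005,1,1,38,0,-0.005,1,1,38,0,-0.005,1,1,38,0,-0.005,1,1,38,0,-0.005,1,1,38,0,-0.005,1]

```text
t: 23.6
eef_pos: [0.561, 0.0533, 0.1606]
orientation: [-177.8, 0.7, 94.7]
wrist_force: [0.8, 0.8, -1.0]
opening: 0.83
```

Call:
apply_moves:
  series: [2,38,0,-0.003,1,2,38,0,-0.003,1,2,38,0,-0.003,1,2,38,0,-0.003,1,2,36,0,-0.002,1,2,32,0,0,1,1,22,0,0,1,0,12,0,0,1,0,4,0,0,1,0,0,0,0,1]

```text
t: 24.43
eef_pos: [0.5671, 0.3314, 0.1513]
orientation: [-177.0, 0.8, 94.3]
wrist_force: [-0.3, -0.7, -0.7]
opening: 0.831
```

Call:
apply_moves:
  series: [1,0,-8,-0.005,1,2,0,-14,-0.005,1,2,0,-16,-0.005,1,0,0,-14,0,1,0,0,-10,0,1,0,0,-5,0,1,0,0,-2,0,1,0,0,0,0,1,0,0,0,0,1,0,0,0,0,1]

```text
t: 25.27
eef_pos: [0.5735, 0.32, 0.0773]
orientation: [-176.9, 0.9, 92.8]
wrist_force: [-1.0, -0.4, -1.5]
opening: 0.827
```

Call:
apply_moves:
  series: [0,0,-1.5,0,1,0,0,-1.5,0,1,0,0,-1.5,0,1,0,0,-1,0,1,0,0,-1,0,1,0,0,0,0,1,0,0,0,0,1,0,0,0,0,1,0,0,0,0,1,0,0,0,0,1]

```text
t: 26.1
eef_pos: [0.5746, 0.3209, 0.0741]
orientation: [-177.1, 0.9, 92.8]
wrist_force: [-0.6, 0.4, -1.4]
opening: 0.828
```

Call:
apply_moves:
  series: [0,0,-1.5,0,1,0,0,-1.5,0,1,0,0,-1.5,0,1,0,0,0,0,1,0,0,0,0,1,0,0,0,0,1,0,0,0,0,1,0,0,0,0,1,0,0,0,0,1,0,0,0,0,1]

```text
t: 26.93
eef_pos: [0.5746, 0.3206, 0.0736]
orientation: [-177.2, 0.9, 92.9]
wrist_force: [-1.5, -0.8, 3.4]
opening: 0.83
```

Call:
apply_moves:
  series: [0,0,0,0,-1,0,0,0,0,-1,0,0,0,0,-1,0,0,5,0,-1,0,0,15,0,-1,0,0,25,0,-1,0,0,30,0,-1,0,0,25,0,-1,0,0,15,0,-1,0,0,5,0,-1]

```text
t: 27.77
eef_pos: [0.5725, 0.3199, 0.1978]
orientation: [-176.9, 1.0, 92.9]
wrist_force: [-0.1, 0.3, 1.2]
opening: 1.002
```

Run:
```python
from h import *
a=snap("scene","s12")["image"];b=snap("wrist","w12")["image"]
cv2.imwrite("pics/m12.png",np.hstack([cv2.resize(a[100:250,60:240],(400,333)),cv2.resize(b,(400,333))])[:,:,::-1])
```

```text
(no output)
```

View pics/m12.png

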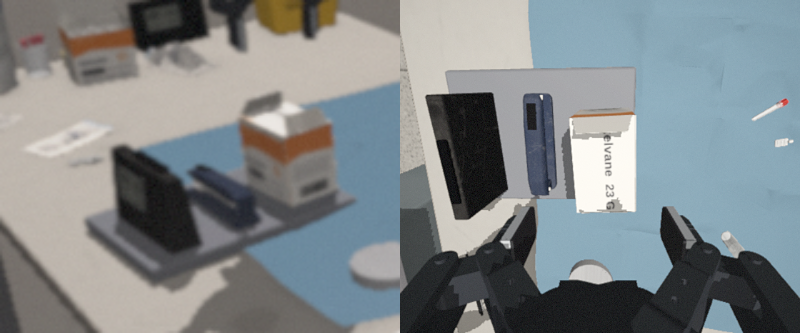

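Call:
apply_moves:
  series: [-1,-22,0,-0.09,-1,-1,-36,0,-0.1,-1,-1,-36,0,-0.1,-1,-1,-36,0,-0.1,-1,-1,-36,0,-0.1,-1,-1,-36,0,-0.1,-1,-1,-36,0,-0.1,-1,-1,-36,0,-0.1,-1,-1,-36,0,-0.1,-1,-1,-36,0,-0.1,-1]

```text
t: 28.7
eef_pos: [0.5527, -0.0332, 0.1817]
orientation: [-176.1, 1.5, 34.3]
wrist_force: [0.7, 0.5, 0.3]
opening: 1.001
```

Call:
apply_moves:
  series: [0,-36,0,-0.1,-1,0,-36,0,-0.1,-1,0,-34,0,-0.1,-1,0,-28,0,-0.07,-1,0,-18,0,-0.05,-1,0,-10,0,-0.02,-1,0,-3,0,0,-1,0,0,0,0,-1,0,0,0,0,-1,0,0,0,0,-1]

```text
t: 29.53
eef_pos: [0.5449, -0.2096, 0.1695]
orientation: [-175.5, 2.3, 7.3]
wrist_force: [0.1, 0.0, -0.9]
opening: 0.997
```

Run:
```python
from h import *
o=monitor.get_obs(); print(o["eef_pos"],o["orientation"],o["joint_pos"])
c=snap("wrist","w13"); a=c["image"][:,:,::-1].copy()
box(c,a,.5515,-.2155,8.3,.004,.049,.049,.054,col=(0,0,255))
cv2.imwrite("pics/w13o.png",a)
```

```text
[ 0.54494224 -0.20964886  0.16949756] [-175.50110586    2.3413685     7.30392486] [-28.18951402  31.34092928  84.52530201   2.47452704  68.66953296
  53.60702882]
```

View pics/w13o.png

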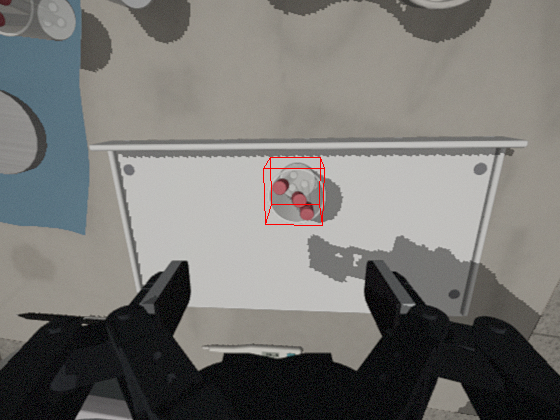

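Call:
apply_moves:
  series: [1,0,10,0,-1,1,0,10,0,-1,1,-1,10,0,-1,1,-1,10,0,-1,1,-1,10,0,-1,0,0,10,0,-1,0,0,10,0,-1,0,0,10,0,-1,0,0,0,0,-1,0,0,0,0,-1]

```text
t: 30.42
eef_pos: [0.5519, -0.2071, 0.2621]
orientation: [-175.6, 2.1, 7.9]
wrist_force: [-0.1, -0.1, -0.4]
opening: 1.002
```

Call:
apply_moves:
  series: [0,0,-40,0,-1,0,0,-40,0,-1,0,0,-40,0,-1,0,0,0,0,-1,0,0,0,0,-1,0,0,0,0,-1,0,0,0,0,-1,0,0,0,0,-1,0,0,0,0,-1,0,0,0,0,-1]

```text
t: 31.25
eef_pos: [0.5549, -0.2085, 0.1473]
orientation: [-176.0, 1.5, 7.9]
wrist_force: [-0.2, 0.1, -0.4]
opening: 0.998
```

Call:
apply_moves:
  series: [0,0,20,0.084,-1,0,0,20,0.084,-1,0,0,20,0.084,-1,0,0,20,0.084,-1,0,0,20,0.084,-1,0,0,20,0.084,-1,0,0,20,0.084,-1,0,0,20,0.084,-1,0,0,20,0.084,-1,0,0,10,0.084,-1]

```text
t: 32.08
eef_pos: [0.5537, -0.2082, 0.3524]
orientation: [-176.4, 1.5, 58.0]
wrist_force: [-0.4, -0.1, 0.6]
opening: 1.001
```

Call:
apply_moves:
  series: [0,0,0,0,-1,0,0,-40,0,-1,0,0,-40,0,-1,0,0,-40,0,-1,0,0,-40,0,-1,0,0,-20,0,-1,0,0,0,0,-1,0,0,0,0,-1,0,0,0,0,-1,0,0,0,0,-1]

```text
t: 32.92
eef_pos: [0.5542, -0.2082, 0.1743]
orientation: [-177.4, 1.4, 56.9]
wrist_force: [0.7, -0.5, 0.3]
opening: 1.003
```

Call:
apply_moves:
  series: [0,0,20,0,-1,0,0,20,0,-1,0,0,20,0,-1,0,0,20,0,-1,0,0,20,0,-1,0,0,20,0,-1,0,0,20,0,-1,0,0,20,0,-1,0,0,20,0,-1,0,0,10,0,-1]

```text
t: 33.75
eef_pos: [0.5558, -0.2089, 0.3903]
orientation: [-178.8, 1.2, 56.5]
wrist_force: [0.2, -0.3, 0.1]
opening: 1.0
```

Call:
apply_moves:
  series: [0,0,-40,0,-1,0,0,-40,0,-1,0,0,-40,0,-1,0,0,-40,0,-1,0,0,-40,0,-1,0,0,-10,0,-1,0,0,0,0,-1,0,0,0,0,-1,0,0,0,0,-1,0,0,0,0,-1]

```text
t: 34.58
eef_pos: [0.5629, -0.2121, 0.1989]
orientation: [178.8, 0.9, 56.2]
wrist_force: [-0.2, -0.6, 0.5]
opening: 1.001
```

Call:
apply_moves:
  series: [-1,0,0,-0.1,-1,-1,0,0,-0.1,-1,-1,0,0,-0.1,-1,-1,-1,0,-0.1,-1,-1,-1,0,-0.1,-1,-1,-1,0,-0.1,-1,-1,0,-5,-0.1,-1,-1,0,-5,-0.09,-1,0,0,-5,-0.04,-1,0,0,0,0,-1]

```text
t: 35.42
eef_pos: [0.563, -0.2193, 0.2028]
orientation: [177.4, -0.2, 6.2]
wrist_force: [0.2, 0.8, -0.3]
opening: 1.003
```

Run:
```python
from h import *
o=monitor.get_obs(); print(o["eef_pos"],o["orientation"],o["joint_pos"])
c=snap("wrist","w14"); a=c["image"][:,:,::-1].copy()
for z in (.004,.058):
  t=np.linspace(0,6.28,40); p=proj(c,np.c_[.552+.0245*np.cos(t),-.2155+.0245*np.sin(t),np.full(40,z)])
  cv2.polylines(a,[np.int32(p.round())],True,(0,255,0),1)
cv2.imwrite("pics/w14o.png",a)
```

```text
[ 0.56299261 -0.21931409  0.20283237] [177.44559474  -0.21529716   6.23532835] [-25.8399592   28.29967506  84.05885327  -2.24202311  66.11827316
  58.81003862]
```

View pics/w14o.png

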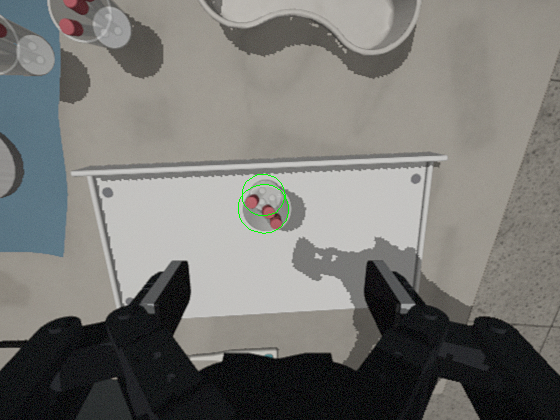

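Call:
apply_moves:
  series: [-2,1,-12,0.01,-1,-2,1,-18,0.01,-1,-2,1,-18,0.01,-1,-2,1,-18,0,-1,-2,0,-18,0,-1,-1,0,-14,0,-1,0,0,-8,0,-1,0,0,-4,0,-1,0,0,0,0,-1,0,0,0,0,-1]

```text
t: 36.3
eef_pos: [0.559, -0.2185, 0.1017]
orientation: [176.7, -1.2, 9.3]
wrist_force: [-1.1, 0.7, -0.2]
opening: 0.995
```

Call:
apply_moves:
  series: [-2,1,-8,0,-1,-2,1,-12,0,-1,-2,1,-14,0,-1,-2,1,-12,0,-1,-1,0,-8,0,-1,0,0,-4,0,-1,0,0,-2,0,-1,0,0,0,0,-1,0,0,0,0,-1,0,0,0,0,-1]

```text
t: 37.13
eef_pos: [0.5534, -0.216, 0.0438]
orientation: [176.4, -1.7, 9.4]
wrist_force: [0.5, 0.4, 0.4]
opening: 0.994
```

Run:
```python
from h import *
c=snap("wrist","w15"); c=snap("scene","s15")
cv2.imwrite("pics/m15.png",np.hstack([cv2.resize(c["image"][150:330,200:416],(400,333)),cv2.resize(load("w15")["image"],(400,333))])[:,:,::-1])
```

```text
(no output)
```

View pics/m15.png

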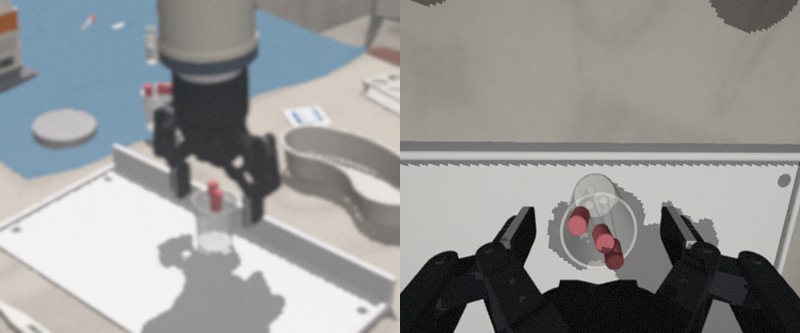

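Call:
apply_moves:
  series: [-1,0,-4,0,-1,0,0,-3,0,-1,0,0,-1,0,-1,0,0,0,0,1,0,0,0,0,1,0,0,0,0,1,0,0,0,0,1,0,0,0,0,1,0,0,0,0,1,0,0,0,0,1]
  grip_force: 20

```text
t: 38.07
eef_pos: [0.5527, -0.2161, 0.0359]
orientation: [176.3, -1.8, 9.4]
wrist_force: [-0.0, 0.0, -1.4]
opening: 0.552
```

Call:
apply_moves:
  series: [0,0,0,0,1,0,0,0,0,1,0,0,8,0,1,0,0,15,0,1,0,0,20,0,1,0,0,20,0,1,0,0,12,0,1,0,0,6,0,1,0,0,0,0,1,0,0,0,0,1]

```text
t: 38.9
eef_pos: [0.5518, -0.2158, 0.1226]
orientation: [176.3, -1.8, 9.4]
wrist_force: [-0.9, 0.1, -1.5]
opening: 0.554
```

Run:
```python
from h import *
c=snap("wrist","w16"); c=snap("scene","s16")
cv2.imwrite("pics/m16.png",np.hstack([cv2.resize(c["image"][130:310,200:416],(400,333)),cv2.resize(load("w16")["image"],(400,333))])[:,:,::-1])
```

```text
(no output)
```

View pics/m16.png

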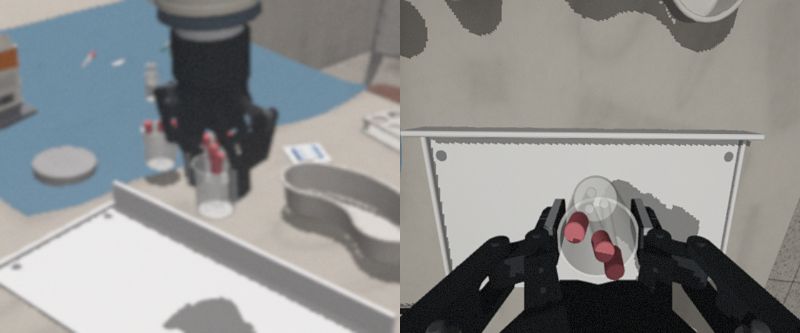

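Run:
```python
from h import *
for n,roi,col in [("t1",(238,214,270,249),None),("s1",(212,204,258,234),None),("w14",None,None)]:
    if not roi: continue
    c=load(n); a=c["image"].astype(int); x0,y0,x1,y1=roi
    r=a[y0:y1,x0:x1]; sat=r.max(2)-r.min(2); m=((sat<25)&(r.min(2)>(140))).astype(np.uint8)
    cs,_=cv2.findContours(m,cv2.RETR_EXTERNAL,cv2.CHAIN_APPROX_NONE); k=max(cs,key=cv2.contourArea); h=cv2.convexHull(k)
    e=cv2.fitEllipse(k); print(n,e,cv2.contourArea(k)); p=np.array(e[0])+[x0,y0]; print(p,ray(c,p,.018))
T=load("t1"); print(ray(T,[(277,194),(302,184)],.06))
```

```text
t1 ((15.782139778137207, 16.661266326904297), (26.837644577026367, 27.116985321044922), 27.0349178314209) 569.5
[253.78213978 230.66126633] [[0.560217   0.08503955 0.018     ]]
s1 ((22.4012451171875, 13.207984924316406), (15.9717378616333, 34.50190353393555), 86.7977294921875) 430.5
[234.40124512 217.20798492] [[0.55949569 0.08363645 0.018     ]]
[[ 0.66518608  0.01852667  0.06      ]
 [ 0.6958953  -0.05275648  0.06      ]]
```

Call:
apply_moves:
  series: [0,12,2,0,1,1,24,0,0,1,1,28,0,0,1,1,28,0,0,1,1,28,0,0,1,1,28,0,0,1,1,28,0,0,1,1,28,0,0,1,1,24,0,0,1,0,16,0,0,1]

```text
t: 39.83
eef_pos: [0.5534, 0.0408, 0.1168]
orientation: [176.6, -1.1, 9.1]
wrist_force: [-0.1, -0.9, -0.5]
opening: 0.552
```

Call:
apply_moves:
  series: [2,14,0,0,1,2,12,0,0,1,1,8,0,0,1,1,4,-4,0,1,0,1,-8,0,1,0,0,-10,0,1,0,0,-8,0,1,0,0,-5,0,1,0,0,-2,0,1,0,0,0,0,1]

```text
t: 40.67
eef_pos: [0.5545, 0.086, 0.071]
orientation: [176.7, -0.5, 9.2]
wrist_force: [0.6, 0.2, -0.0]
opening: 0.551
```

Run:
```python
from h import *
print(monitor.get_obs()["eef_pos"])
c=snap("top","t17"); cv2.imwrite("pics/t17c.png",cv2.resize(c["image"][190:270,210:300,::-1],None,fx=4,fy=4)); 
c=snap("scene","s17"); cv2.imwrite("pics/s17c.png",cv2.resize(c["image"][110:260,150:350,::-1],None,fx=4,fy=4,interpolation=cv2.INTER_CUBIC))
```

```text
[0.5544625  0.0860307  0.07101979]
```

View pics/s17c.png

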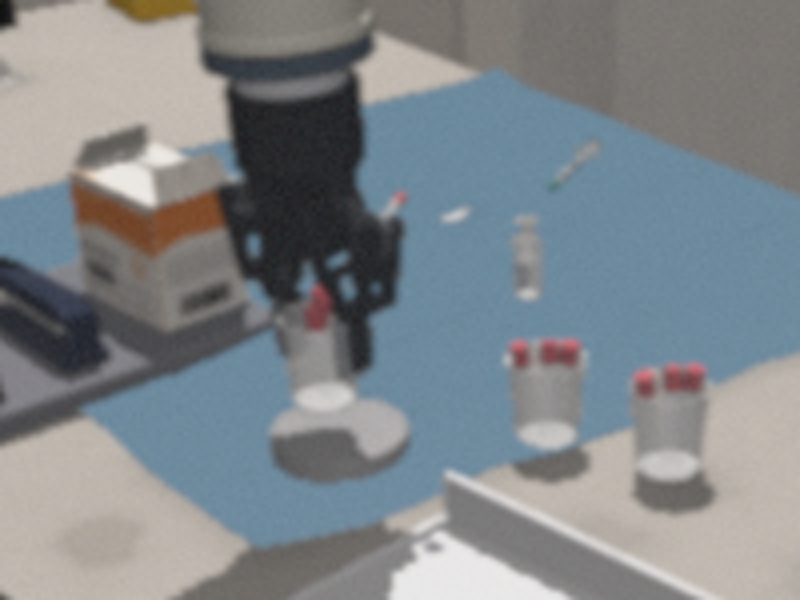

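Call:
apply_moves:
  series: [2,-0.5,-3,0,1,2,-0.5,-4,0,1,1,0,-4,0,1,1,0,-3,0,1,0,0,-2,0,1,0,0,-1,0,1,0,0,0,0,1,0,0,0,0,1,0,0,0,0,1,0,0,0,0,1]

```text
t: 41.6
eef_pos: [0.5625, 0.0849, 0.0542]
orientation: [176.7, -0.7, 9.2]
wrist_force: [0.8, 0.3, -0.9]
opening: 0.548
```

Call:
apply_moves:
  series: [-1.5,0,-1.5,0,1,0,0,-1.5,0,1,0,0,-1,0,1,0,0,0,0,1,0,0,0,0,1,0,0,0,0,1,0,0,0,0,1,0,0,0,0,1,0,0,0,0,1,0,0,0,0,1]

```text
t: 42.43
eef_pos: [0.5609, 0.0849, 0.0501]
orientation: [176.7, -0.8, 9.2]
wrist_force: [0.4, -0.0, 0.0]
opening: 0.549
```

Call:
apply_moves:
  series: [0,0,-1,0,1,0,0,-1,0,1,0,0,0,0,1,0,0,0,0,1,0,0,0,0,1,0,0,0,0,1,0,0,0,0,1,0,0,0,0,1,0,0,0,0,1,0,0,0,0,1]

```text
t: 43.27
eef_pos: [0.5617, 0.0846, 0.0496]
orientation: [176.6, -0.9, 9.2]
wrist_force: [-0.3, -1.3, 0.4]
opening: 0.55
```

Run:
```python
from h import *
c=snap("scene","s18"); cv2.imwrite("pics/s18c.png",cv2.resize(c["image"][150:250,190:310,::-1],None,fx=5,fy=5,interpolation=cv2.INTER_CUBIC))
```

```text
(no output)
```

View pics/s18c.png

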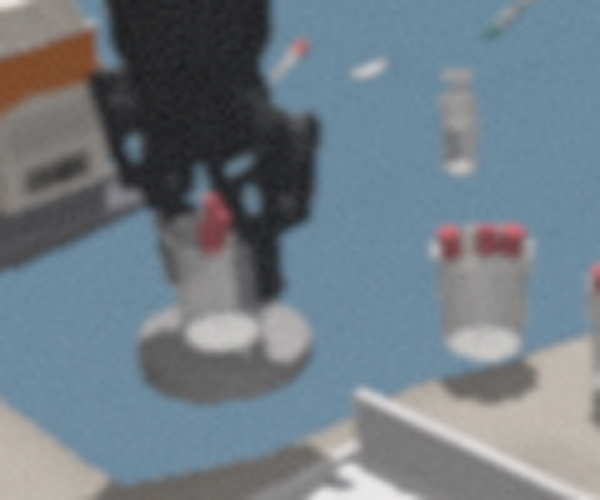

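Call:
apply_moves:
  series: [0,0,0,0,0,0,0,0,0,-0.2,0,0,0,0,-0.4,0,0,0,0,-0.7,0,0,0,0,-1,0,0,0,0,-1,0,0,0,0,-1,0,0,8,0,-1,0,0,15,0,-1,0,0,20,0,-1]

```text
t: 44.15
eef_pos: [0.5595, 0.0845, 0.0914]
orientation: [176.7, -0.5, 9.2]
wrist_force: [0.0, -0.3, 1.0]
opening: 0.995
```

Call:
apply_moves:
  series: [0,0,20,0,-1,0,0,20,0,-1,0,0,20,0,-1,0,0,20,0,-1,0,0,10,0,-1,0,0,0,0,-1,0,0,0,0,-1,0,0,0,0,-1,0,0,0,0,-1,0,0,0,0,-1]

```text
t: 44.98
eef_pos: [0.5591, 0.0846, 0.1919]
orientation: [176.7, -0.8, 9.2]
wrist_force: [-0.2, 0.2, -1.1]
opening: 1.0
```

Run:
```python
from h import *
c=snap("wrist","w19"); a=c["image"][:,:,::-1].copy()
t=np.linspace(0,6.28,60)
for z,r,col in ((.018,.0245,(0,255,0)),(.072,.0245,(0,255,0)),(.018,.042,(0,0,255))):
  p=proj(c,np.c_[.56+r*np.cos(t),.0845+r*np.sin(t),np.full(60,z)])
  cv2.polylines(a,[np.int32(p.round())],True,col,1)
cv2.imwrite("pics/w19o.png",a)
```

```text
(no output)
```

View pics/w19o.png

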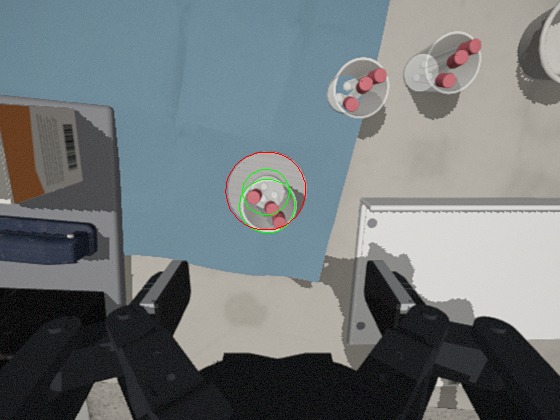

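Call:
apply_moves:
  series: [1,15,1,0.12,-1,1,20,1,0.12,-1,1,20,1,0.12,-1,1,20,1,0.12,-1,1,20,1,0.12,-1,1,20,1,0.12,-1,1,20,1,0.12,-1,1,20,1,0.12,-1,1,20,1,0.12,-1,1,20,1,0.12,-1]

```text
t: 45.87
eef_pos: [0.5659, 0.2839, 0.1947]
orientation: [177.0, -0.2, 80.3]
wrist_force: [-0.3, 0.9, 0.2]
opening: 1.006
```

Call:
apply_moves:
  series: [1,14,0,0.1,-1,1,10,0,0.07,-1,1,6,0,0.03,-1,1,2,0,0,-1,1,0,-8,0,-1,1,0,-12,0,-1,0,0,-10,0,-1,0,0,-5,0,-1,0,0,0,0,-1,0,0,0,0,-1]

```text
t: 46.7
eef_pos: [0.5695, 0.3188, 0.1495]
orientation: [177.5, 0.0, 92.7]
wrist_force: [-0.3, 0.5, -0.2]
opening: 1.0
```

Run:
```python
from h import *
o=monitor.get_obs(); print(o["eef_pos"],o["orientation"])
c=snap("wrist","w20"); a=c["image"][:,:,::-1].copy()
box(c,a,.575,.321,2.9,.018,.07,.1,.088)
cv2.imwrite("pics/w20o.png",a)
```

```text
[0.56953207 0.31881511 0.14950455] [1.77492874e+02 3.23851831e-02 9.26905916e+01]
```

View pics/w20o.png

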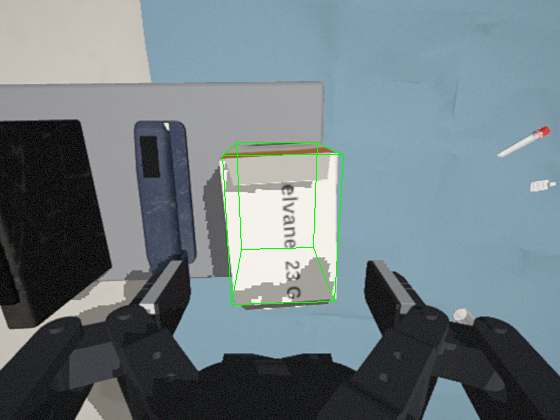

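Call:
apply_moves:
  series: [2,1,-6,0,-1,2,1,-10,0,-1,0.5,0,-12,0,-1,0,0,-12,0,-1,0,0,-10,0,-1,0,0,-8,0,-1,0,0,-4,0,-1,0,0,-2,0,-1,0,0,0,0,-1,0,0,0,0,-1]

```text
t: 47.58
eef_pos: [0.5749, 0.3209, 0.0791]
orientation: [177.4, 0.0, 92.6]
wrist_force: [-0.0, -0.5, 0.4]
opening: 1.004
```

Call:
apply_moves:
  series: [0,0,-3,0,-1,0,0,-2,0,-1,0,0,0,0,-1,0,0,0,0,1,0,0,0,0,1,0,0,0,0,1,0,0,0,0,1,0,0,0,0,1,0,0,0,0,1,0,0,0,0,1]
  grip_force: 40

```text
t: 48.42
eef_pos: [0.576, 0.3213, 0.0764]
orientation: [177.2, -0.1, 92.7]
wrist_force: [0.8, 0.6, -1.6]
opening: 0.831
```

Call:
apply_moves:
  series: [0,0,6,0,1,0,0,14,0,1,0,0,20,0,1,0,0,20,0,1,0,0,20,0,1,0,0,15,0,1,0,-8,6,0,1,-1,-20,0,0.005,1,-1,-30,0,0.005,1,-1,-36,0,0.005,1]

```text
t: 49.25
eef_pos: [0.5715, 0.2287, 0.1837]
orientation: [177.2, -0.1, 93.9]
wrist_force: [0.7, -1.2, -0.9]
opening: 0.832
```

Call:
apply_moves:
  series: [-1,-38,1,0.006,1,-1,-38,1,0.006,1,-1,-38,1,0.006,1,-1,-38,1,0.006,1,-1,-38,1,0.006,1,-1,-38,1,0.006,1,-1,-38,1,0.006,1,-1,-38,1,0.006,1,-1,-38,1,0.006,1,-1,-38,1,0.006,1]

```text
t: 50.08
eef_pos: [0.5529, -0.1719, 0.1928]
orientation: [177.3, -0.1, 97.7]
wrist_force: [1.5, 0.5, -0.8]
opening: 0.833
```

Call:
apply_moves:
  series: [1,-36,0,0,1,1,-34,0,0,1,1,-28,0,0,1,1,-18,0,0,1,0,-10,0,0,1,0,-4,0,0,1,0,0,-6,0,1,0,0,-12,0,1,0,0,-14,0,1,0,0,-12,0,1]

```text
t: 50.92
eef_pos: [0.5512, -0.3159, 0.1473]
orientation: [177.2, 0.0, 97.3]
wrist_force: [-0.3, 0.1, -0.5]
opening: 0.831
```

Call:
apply_moves:
  series: [2,-1,-4,0.005,1,2,-1,-6,0.005,1,1,0,-8,0.004,1,0,0,-10,0,1,0,0,-10,0,1,0,0,-7,0,1,0,0,-3,0,1,0,0,-1,0,1,0,0,0,0,1,0,0,0,0,1]

```text
t: 51.75
eef_pos: [0.556, -0.3122, 0.0911]
orientation: [177.4, -0.2, 98.5]
wrist_force: [0.1, 0.5, -1.4]
opening: 0.834
```

Call:
apply_moves:
  series: [0.5,-3,-4,0,1,0.5,-3,-6,-0.002,1,0,-1,-7,-0.002,1,0,0,-5,0,1,0,0,-3,0,1,0,0,-1,0,1,0,0,0,0,1,0,0,0,0,1,0,0,0,0,1,0,0,0,0,1]

```text
t: 52.58
eef_pos: [0.5575, -0.3207, 0.0632]
orientation: [177.4, -0.1, 98.2]
wrist_force: [-0.2, 0.1, -0.6]
opening: 0.834
```

Call:
apply_moves:
  series: [0,1,-1,0,1,0,1,-1,0,1,0,0,-1,0,1,0,0,0,0,1,0,0,0,0,1,0,0,0,0,1,0,0,0,0,1,0,0,0,0,1,0,0,0,0,1,0,0,0,0,1]

```text
t: 53.42
eef_pos: [0.558, -0.3186, 0.062]
orientation: [177.3, 0.0, 98.2]
wrist_force: [0.2, -0.4, -1.0]
opening: 0.834
```

Call:
apply_moves:
  series: [0,0,-1,0,1,0,0,-1.5,0,1,0,0,-1,0,1,0,0,0,0,1,0,0,0,0,1,0,0,0,0,1,0,0,0,0,1,0,0,0,0,1,0,0,0,0,1,0,0,0,0,1]

```text
t: 54.25
eef_pos: [0.5582, -0.3187, 0.0619]
orientation: [177.2, 0.1, 98.2]
wrist_force: [-1.5, 1.5, 3.3]
opening: 0.833
```

Contact; release and rise.

Call:
apply_moves:
  series: [0,0,0,0,-1,0,0,0,0,-1,0,0,0,0,-1,0,0,5,0,-1,0,0,15,0,-1,0,0,22,0,-1,0,0,22,0,-1,0,0,22,0,-1,0,0,22,0,-1,0,0,15,0,-1]

```text
t: 55.08
eef_pos: [0.5557, -0.3169, 0.1876]
orientation: [177.5, -0.2, 98.2]
wrist_force: [0.8, 0.3, 0.0]
opening: 0.998
```

Run:
```python
from h import *
o=monitor.get_obs(); print(o["eef_pos"],o["orientation"])
c=snap("wrist","w21"); a=c["image"][:,:,::-1].copy()
box(c,a,.557,-.318,8.3,.004,.07,.1,.088)
cv2.imwrite("pics/w21o.png",a)
```

```text
[ 0.5557234  -0.31692004  0.18762185] [177.52921105  -0.22863019  98.21242407]
```

View pics/w21o.png

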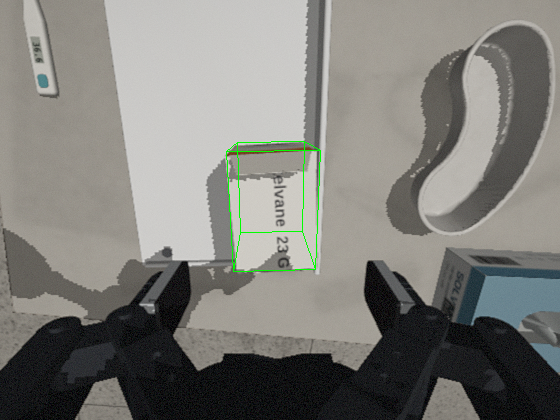

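Call:
apply_moves:
  series: [-2,22,1,-0.005,-1,-5,38,1,-0.005,-1,-5,38,1,-0.005,-1,-5,38,1,-0.005,-1,-5,38,1,-0.005,0,-5,38,1,-0.005,0.05,-5,38,1,-0.005,0.05,-5,38,1,-0.005,0.05,-5,38,1,-0.005,0.05,-5,38,1,-0.005,0.05]

```text
t: 55.97
eef_pos: [0.5072, 0.0521, 0.2062]
orientation: [176.8, 0.4, 94.6]
wrist_force: [1.0, 0.3, 0.1]
opening: 0.481
```

Call:
apply_moves:
  series: [-4,38,0,-0.003,0.05,-4,38,0,-0.003,0.05,-4,38,0,-0.003,0.05,-4,38,0,-0.003,0.05,-3,36,0,-0.002,0.05,-2,32,0,0,0.05,-1,22,-3,0,0.05,0,12,-8,0,0.05,0,4,-12,0,0.05,0,0,-12,0,0.05]

```text
t: 56.8
eef_pos: [0.4805, 0.3307, 0.1747]
orientation: [176.3, 0.1, 94.2]
wrist_force: [0.5, 0.2, -0.6]
opening: 0.479
```

Run:
```python
from h import *
o=monitor.get_obs(); print(o["eef_pos"],o["orientation"])
c=snap("wrist","w22"); a=c["image"][:,:,::-1].copy()
box(c,a,.4806,.323,2.9,.044,.026,.13,.017)
box(c,a,.4806,.323,2.9,.018,.036,.13,.008,col=(0,0,255))
cv2.imwrite("pics/w22o.png",a)
```

```text
[0.48049986 0.33071762 0.17465364] [1.76276563e+02 1.11680010e-01 9.41565620e+01]
```

View pics/w22o.png

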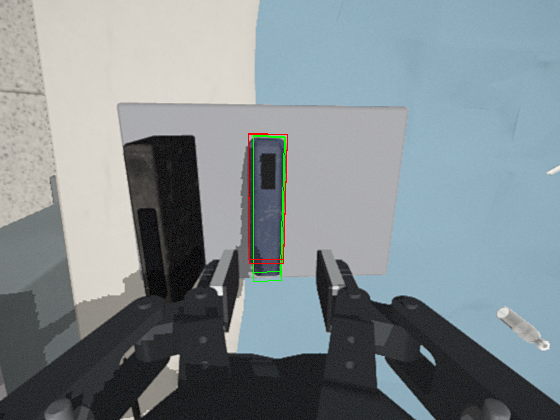

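Call:
apply_moves:
  series: [0,-1,-10,-0.006,0.05,0,-1,-18,-0.006,0.05,0,0,-20,-0.004,0.05,0,0,-18,0,0.05,0,0,-14,0,0.05,0,0,-8,0,0.05,0,0,-4,0,0.05,0,0,0,0,0.05,0,0,0,0,0.05,0,0,0,0,0.05]

```text
t: 57.68
eef_pos: [0.4799, 0.3165, 0.0736]
orientation: [176.8, 0.5, 92.7]
wrist_force: [0.2, 0.4, 0.8]
opening: 0.472
```

Run:
```python
from h import *
snap("wrist","w23")
```

```text
(no output)
```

View pics/w23.png

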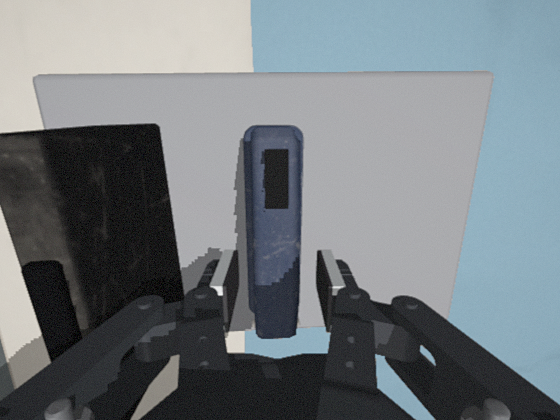

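Call:
apply_moves:
  series: [0,3,-4,0.003,0.05,0,4,-6,0.003,0.05,0,4,-7,0.002,0.05,0,1,-5,0,0.05,0,0,-3,0,0.05,0,0,-1,0,0.05,0,0,0,0,0.05,0,0,0,0,0.05,0,0,0,0,0.05,0,0,0,0,0.05]

```text
t: 58.57
eef_pos: [0.4806, 0.331, 0.0465]
orientation: [176.6, 0.4, 93.3]
wrist_force: [-0.5, -0.3, -0.3]
opening: 0.477
```

Call:
apply_moves:
  series: [0,-2,0,0,0.05,0,-1,0,0,0.05,0,0,0,0,1,0,0,0,0,1,0,0,0,0,1,0,0,0,0,1,0,0,0,0,1,0,0,0,0,1,0,0,0,0,1,0,0,0,0,1]
  grip_force: 50

```text
t: 59.4
eef_pos: [0.4809, 0.3275, 0.0472]
orientation: [176.6, 0.3, 93.3]
wrist_force: [-0.5, -0.1, 0.6]
opening: 0.285
```

Call:
apply_moves:
  series: [0,0,8,0,1,0,0,16,0,1,0,0,22,0,1,0,0,24,0,1,0,0,22,0,1,0,0,14,0,1,0,0,6,0,1,1,-10,0,0,1,2,-22,0,0.002,1,3,-32,0,0.003,1]

```text
t: 60.23
eef_pos: [0.4846, 0.2645, 0.166]
orientation: [176.6, 0.3, 93.8]
wrist_force: [-0.3, -0.0, -2.0]
opening: 0.284
```

Call:
apply_moves:
  series: [4,-38,0,0.004,1,4,-38,0,0.004,1,4,-38,0,0.004,1,4,-38,0,0.004,1,4,-38,0,0.004,1,4,-38,0,0.004,1,4,-36,0,0.004,1,4,-28,0,0.004,1,3,-18,0,0.003,1,2,-10,0,0,1]

```text
t: 61.07
eef_pos: [0.5137, -0.0776, 0.1595]
orientation: [177.2, 0.3, 96.0]
wrist_force: [0.5, 0.7, -2.7]
opening: 0.29
```

Call:
apply_moves:
  series: [5,-12,0,0,1,4,-8,0,0,1,3,-4,0,0,1,1,0,-5,0,1,0,0,-12,0,1,0,0,-16,0,1,0,0,-16,0,1,0,0,-12,0,1,0,0,-6,0,1,0,0,-2,0,1]

```text
t: 61.9
eef_pos: [0.525, -0.0998, 0.0842]
orientation: [177.4, 0.2, 96.0]
wrist_force: [0.5, 0.3, -0.9]
opening: 0.287
```

Call:
apply_moves:
  series: [1,-3,-5,0,1,1,-3,-8,0,1,1,-3,-10,0,1,0,0,-10,0,1,0,0,-7,0,1,0,0,-4,0,1,0,0,-1,0,1,0,0,0,0,1,0,0,0,0,1,0,0,0,0,1]

```text
t: 62.73
eef_pos: [0.5288, -0.1089, 0.0349]
orientation: [177.4, 0.2, 96.1]
wrist_force: [0.6, -0.2, -2.4]
opening: 0.289
```

Call:
apply_moves:
  series: [0,0,-1,0,1,0,0,-1,0,1,0,0,-1,0,1,0,0,0,0,1,0,0,0,0,1,0,0,0,0,1,0,0,0,0,1,0,0,0,0,1,0,0,0,0,1,0,0,0,0,1]

```text
t: 63.57
eef_pos: [0.5296, -0.109, 0.0338]
orientation: [177.2, 0.3, 96.1]
wrist_force: [-0.1, -0.2, -2.4]
opening: 0.29
```

Call:
apply_moves:
  series: [0,0,-1.5,0,1,0,0,-1.5,0,1,0,0,-1,0,1,0,0,0,0,1,0,0,0,0,1,0,0,0,0,1,0,0,0,0,1,0,0,0,0,1,0,0,0,0,1,0,0,0,0,1]

```text
t: 64.4
eef_pos: [0.5293, -0.1091, 0.0329]
orientation: [177.1, 0.4, 96.1]
wrist_force: [0.5, 0.7, 3.0]
opening: 0.289
```

Call:
apply_moves:
  series: [0,0,0,0,0.05,0,0,0,0,0.05,0,0,0,0,0.05,0,0,0,0,0.05,0,0,8,0,0.05,0,0,16,0,0.05,0,0,24,0,0,0,0,30,0,-1,0,0,30,0,-1,0,0,15,0,-1]

```text
t: 65.23
eef_pos: [0.5263, -0.1083, 0.1597]
orientation: [177.5, 0.2, 96.1]
wrist_force: [1.4, -1.4, 0.0]
opening: 0.898
```

Run:
```python
from h import *
o=monitor.get_obs(); print(o["eef_pos"],o["orientation"])
c=snap("wrist","w24"); a=c["image"][:,:,::-1].copy()
box(c,a,.528,-.1135,5.5,.03,.026,.13,.017)
cv2.imwrite("pics/w24o.png",a)
```

```text
[ 0.52633801 -0.10825678  0.1596724 ] [177.51367278   0.19963855  96.07558573]
```

View pics/w24o.png

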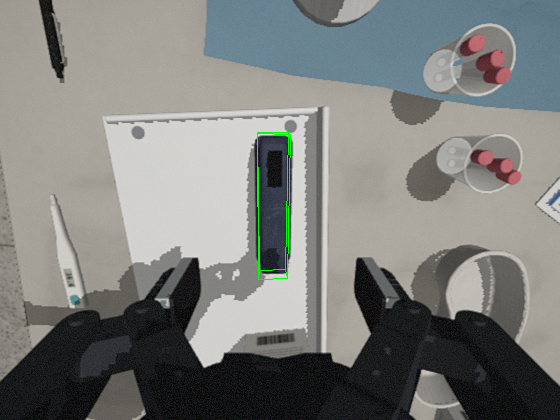

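Call:
apply_moves:
  series: [-7,22,5,-0.004,-1,-12,37,5,-0.004,-1,-12,37,3,-0.004,-1,-12,37,1,-0.004,-1,-12,37,0,-0.004,-1,-12,37,0,-0.004,-1,-12,37,0,-0.004,-1,-12,37,0,-0.004,-1,-12,37,0,-0.004,-1,-12,37,0,-0.004,-1]

```text
t: 66.12
eef_pos: [0.409, 0.2527, 0.184]
orientation: [176.6, 0.5, 93.0]
wrist_force: [-0.1, 0.4, -0.2]
opening: 1.003
```

Call:
apply_moves:
  series: [-3,20,0,0.004,-1,-3,12,0,0.004,-1,-2,7,0,0.002,-1,-1,3,0,0,-1,0,0,-10,0,-1,0,0,-18,0,-1,0,0,-18,0,-1,0,0,-12,0,-1,0,0,-5,0,-1,0,0,0,0,-1]

```text
t: 66.95
eef_pos: [0.3972, 0.3001, 0.122]
orientation: [176.3, 0.4, 93.8]
wrist_force: [-0.4, 1.0, -0.1]
opening: 1.0
```

Run:
```python
from h import *
snap("wrist","w25")
```

```text
(no output)
```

View pics/w25.png

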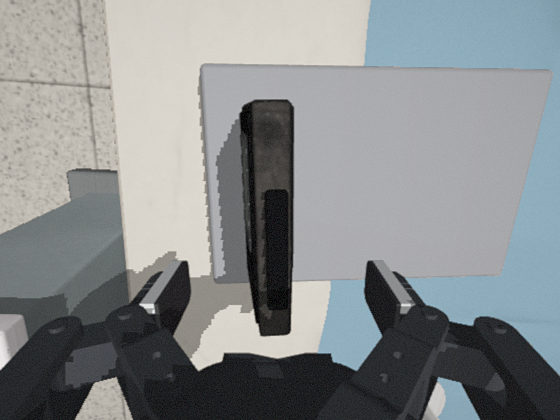

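Call:
apply_moves:
  series: [0,2,-6,0,-1,0,2,-10,0,-1,0,2,-12,0,-1,0,1,-10,0,-1,0,0,-7,0,-1,0,0,-4,0,-1,0,0,-1,0,-1,0,0,0,0,-1,0,0,0,0,-1,0,0,0,0,-1]

```text
t: 67.83
eef_pos: [0.3999, 0.3085, 0.0716]
orientation: [176.0, 0.2, 93.8]
wrist_force: [1.1, 1.5, -0.2]
opening: 1.001
```

Call:
apply_moves:
  series: [-1.5,-2,-3,0,-1,-1.5,-1,-2,0,-1,0,0,0,0,-1,0,0,0,0,1,0,0,0,0,1,0,0,0,0,1,0,0,0,0,1,0,0,0,0,1,0,0,0,0,1,0,0,0,0,1]
  grip_force: 40

```text
t: 68.67
eef_pos: [0.3971, 0.3053, 0.0677]
orientation: [175.9, 0.1, 93.8]
wrist_force: [0.3, 0.5, -1.7]
opening: 0.328
```

Call:
apply_moves:
  series: [0,0,0,0,1,0,0,0,0,1,0,0,0,0,1,0,0,0,0,1,0,0,0,0,1,0,0,0,0,1,0,0,0,0,1,0,0,0,0,1,0,0,0,0,1,0,0,0,0,1]

```text
t: 69.5
eef_pos: [0.3971, 0.3053, 0.0676]
orientation: [175.9, 0.1, 93.8]
wrist_force: [-0.1, -0.4, 0.2]
opening: 0.326
```

Call:
apply_moves:
  series: [0,0,8,0,1,0,0,16,0,1,0,0,20,0,1,0,0,22,0,1,0,0,20,0,1,0,0,14,0,1,0,0,6,0,1,2,-12,0,0,1,3,-24,0,0.002,1,4,-32,0,0.002,1]

```text
t: 70.33
eef_pos: [0.4047, 0.238, 0.1809]
orientation: [175.9, 0.1, 94.3]
wrist_force: [-0.1, -0.6, -1.4]
opening: 0.331
```

Call:
apply_moves:
  series: [4,-37,0,0.003,1,4,-37,0,0.003,1,4,-37,0,0.003,1,4,-37,0,0.003,1,4,-37,0,0.003,1,4,-37,0,0.003,1,4,-37,0,0.003,1,4,-37,0,0.003,1,4,-37,0,0.003,1,4,-36,0,0.003,1]

```text
t: 71.17
eef_pos: [0.4358, -0.1513, 0.1758]
orientation: [176.3, 0.0, 96.4]
wrist_force: [1.1, 1.2, -1.0]
opening: 0.334
```

Call:
apply_moves:
  series: [5,-26,0,-0.004,1,5,-20,0,-0.004,1,5,-14,0,-0.003,1,4,-9,0,-0.003,1,3,-5,0,0,1,1,-2,-4,0,1,0,0,-10,0,1,0,0,-14,0,1,0,0,-12,0,1,0,0,-8,0,1]

```text
t: 72.0
eef_pos: [0.4566, -0.2356, 0.1231]
orientation: [176.4, -0.0, 95.3]
wrist_force: [0.3, 0.2, -2.3]
opening: 0.327
```

Call:
apply_moves:
  series: [1,-1,-5,0.002,1,1,-1,-10,0.002,1,1,-1,-12,0,1,0,0,-12,0,1,0,0,-9,0,1,0,0,-5,0,1,0,0,-2,0,1,0,0,0,0,1,0,0,0,0,1,0,0,0,0,1]

```text
t: 72.83
eef_pos: [0.4602, -0.2352, 0.063]
orientation: [176.5, -0.1, 95.9]
wrist_force: [-0.1, -0.4, -1.3]
opening: 0.327
```

Call:
apply_moves:
  series: [0.5,-2,-2,0,1,0.5,-2,-3,0,1,0,0,-2,0,1,0,0,-1,0,1,0,0,0,0,1,0,0,0,0,1,0,0,0,0,1,0,0,0,0,1,0,0,0,0,1,0,0,0,0,1]

```text
t: 73.67
eef_pos: [0.462, -0.2403, 0.0557]
orientation: [176.3, -0.0, 95.9]
wrist_force: [0.3, 0.4, -1.1]
opening: 0.332
```

Call:
apply_moves:
  series: [0,0.5,-1,0,1,0,0.5,-1,0,1,0,0,-1,0,1,0,0,0,0,1,0,0,0,0,1,0,0,0,0,1,0,0,0,0,1,0,0,0,0,1,0,0,0,0,1,0,0,0,0,1]

```text
t: 74.5
eef_pos: [0.4622, -0.2393, 0.0537]
orientation: [176.3, 0.0, 95.9]
wrist_force: [-0.8, 0.2, 2.2]
opening: 0.326
```

Contact. Releasing and rising.

Call:
apply_moves:
  series: [0,0,0,0,-0.5,0,0,0,0,-1,0,0,0,0,-1,0,0,0,0,-1,0,0,0,0,-1,0,0,10,0,-1,0,0,20,0,-1,0,0,25,0,-1,0,0,25,0,-1,0,0,25,0,-1]

```text
t: 75.33
eef_pos: [0.4592, -0.2373, 0.1602]
orientation: [176.7, -0.3, 95.9]
wrist_force: [-0.0, 0.5, -1.0]
opening: 1.001
```

Call:
apply_moves:
  series: [0,0,25,0,-1,0,0,25,0,-1,0,10,20,0,-1,0,25,0,0,-1,0,30,0,0,-1,0,30,0,0,-1,0,30,0,0,-1,0,30,0,0,-1,0,20,0,0,-1,0,0,0,0,-1]

```text
t: 76.17
eef_pos: [0.4583, -0.0575, 0.2489]
orientation: [175.9, 0.3, 95.6]
wrist_force: [-0.3, -0.1, 0.2]
opening: 1.002
```

Call:
apply_moves:
  series: [-3,30,0,0,-1,-3,30,0,0,-1,-3,30,0,0,-1,-3,30,0,0,-1,-3,30,0,0,-1,-3,30,0,0,-1,-3,30,0,0,-1,0,15,0,0,-1,0,0,0,0,-1,0,0,0,0,-1]

```text
t: 77.0
eef_pos: [0.4348, 0.1756, 0.256]
orientation: [175.5, 0.4, 95.5]
wrist_force: [0.1, -0.3, 0.1]
opening: 0.994
```

Run:
```python
from h import *
o=monitor.get_obs(); print(o["t"],o["eef_pos"],o["orientation"])
T=snap("top","t26"); S=snap("scene","s26")
def cr(a,r,s): return cv2.resize(a[r[1]:r[3],r[0]:r[2],::-1],None,fx=s,fy=s,interpolation=cv2.INTER_CUBIC)
a=np.hstack([cr(load("t1")["image"],(283,205,433,305),2.6),cr(T["image"],(283,205,433,305),2.6)])
b=np.hstack([cr(load("s1")["image"],(210,170,410,330),1.95),cr(S["image"],(210,170,410,330),1.95)])
w=min(a.shape[1],b.shape[1]); cv2.imwrite("pics/cmp.png",np.vstack([a[:,:w],b[:,:w]]))
```

```text
77.0 [0.43476889 0.17556235 0.25602138] [175.52258003   0.40750006  95.50699364]
```

View pics/cmp.png

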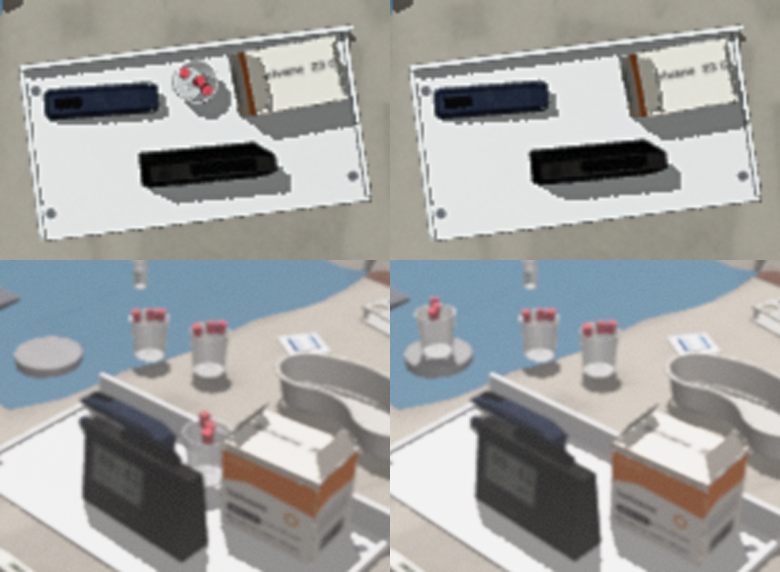

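View pics/s26.png

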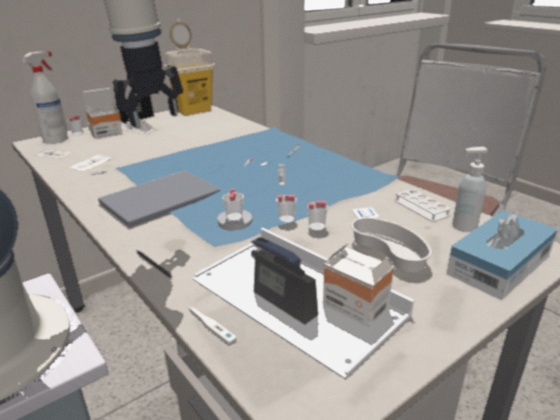

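The before and after views match within about a pixel (roughly 3 mm). The cup stands upright at the middle of the stand at (234,205), and the dish and ampoule are where they started. The arm is clear, so I'm handing in.

Run:
```python
from bench import ctrl, monitor
print(monitor.get_obs()["qvel"].round(2)); print(ctrl.job_done())
```

```text
[-0.98  0.22  0.32  0.05 -0.2  -0.04]
the job is handed in; nothing more can be done
None
```

The job is done and handed in at about 77 s. I parked the clock, stapler and carton on the grey pad and stood the tray cup on the steel stand. Then I put the carton, stapler and clock back on the tray.

- **Tray items:** the final top and scene pictures match the starting ones to about one pixel (roughly 3 mm), with all three upright and turned as before.
- **Cup:** it stands upright within about 2 mm of the stand's centre, going by a wrist-camera overlay taken just after I let go.
- **Bystanders:** the kidney dish and the ampoule look unmoved.
- **What was off:** the tool slowly tilted during the moves, up to about 5° off vertical. I partly corrected it before taking the cup, and it was still about 4.5° at the end. Things were set down until the wrist force changed, then released. For the cup that force change was too small to be sure of, so I went by its height and the picture. Every picture after a release showed the thing standing upright.
- **Not checked:** handing in gives no verdict. The positions come from the camera images only.

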